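Thread spacer rings onto a spring arbor by size

TASK

Thread the three dark spacer rings onto the upright arbor on the XY stage, widest first, then the middle one, narrowest on top, pushing each one gently down against the drag of the arbor's sprung key until it is fully home, flat on the seat or on the ring below, and let go. The stage's slides have been left off-centre, so feel for the arbor and do not force a ring onto it. Leave everything else on the bench where it is.

Things in the scene. Friction and masses are not known exactly. Their poses are not given: they have to be found in the camera images.
- ring_wide_c (a point): the widest of three plain dark metal spacer rings, 62 mm outside, 14 mm thick, straight 24 mm bore right through, about 100 g, lying flat on the table; the point is the ring's centre, half-way up (7 mm over its underside); z is the ring's axis
- ring_mid_c (a point): the middle of three plain dark metal spacer rings, 50 mm outside, 14 mm thick, straight 24 mm bore right through, about 60 g, lying flat on the table; the point is the ring's centre, half-way up (7 mm over its underside); z is the ring's axis
- ring_narrow_c (a point): the narrowest of three plain dark metal spacer rings, 38 mm outside, 14 mm thick, straight 24 mm bore right through, about 30 g, lying flat on the table; the point is the ring's centre, half-way up (7 mm over its underside); z is the ring's axis
- stand: bolted-down base plate (92 x 92 x 18 mm, aluminium) of a small XY stage; origin at the centre of its underside, on the table, z up. Only this base is measured. On it ride two slides (84 and 76 mm wide, thumbscrews towards +x and +y, all below 50 mm), clamped, which carry the arbor up to 6.5 mm off the base's centre along base x and up to 6.5 mm along base y: different each time and not measured
- stand_seat (a point): point on the base's centre line, 58 mm over the table, at the height of the arbor's seat: a round flange 36 mm wide whose top is at 58 mm. The steel arbor rises from it, 22 mm in diameter from 58 to 100 mm (1 mm play all round in a ring). Rings home: centres 65, 79 and 93 mm over the table. No ring may bear on the arbor, the seat or another ring with more than 50 N
- stand_end (a point): point on the base's centre line (not the arbor's), 102 mm over the table. Arbor end: a small bevel (pushes a ring sideways to the axis) from 22 mm diameter at 100 mm to 20 mm at 102 mm, then a shallow cone to a 5.6 mm flat at 105.2 mm. A ring let down off-centre sticks on the cone by one side of its bore, the higher the further off it is: 2 mm off at 102 mm, 9.2 mm off at 105.2 mm, less up to 2 mm by which it tips in the grip
- stand_key (a point): point on the base's centre line, 80 mm over the table. Along the base's +x side of the arbor, from 62 to 97 mm up, runs a brass key, sprung outwards with about 3 to 5 N: a ring does not fall home but drags, with about 2 to 12 N, until the force rises sharply when it is home
- rack: white cuvette rack, 75 x 60 x 38 mm, loose bystander; origin under its centre
- driver: screwdriver 150 mm long lying on the table, loose bystander, handle towards its -x
- reagent: amber bottle, 56 mm wide, 120 mm high, loose bystander; origin under its centre
- beaker: beaker, 70 mm wide, 75 mm high, loose bystander; origin under its centre
- lens_cap: solid black plastic disc without a hole, 52 mm wide, 10 mm high, loose bystander, not a spacer; origin under its centre
- cuvette: clear square cuvette standing upright, 12.5 mm wide, 45 mm high, loose bystander; origin under its centre
- marker: grey pen, 12 mm thick, about 120 mm long, lying on the table along its x axis, loose bystander
Not all that is in view belongs to the job. Leave any purple or yellow look-alike of the part that bears ring_mid_c alone. Leave any red or white look-alike of the part that bears ring_wide_c alone.

How it is judged:
By the outcome, as a careful person would: the job done as asked, in the order asked, and still so for the second after the job is handed in, with the robot touching nothing.
It also fails if it takes over 72 s, if anything falls off the work surface, if the arm or the gripper's body presses on something with over 40 N, if the wrist force passes 120 N, or if a joint passes its speed limit or range.

ROBOT

A 7-joint arm with a two-finger parallel gripper is mounted at the origin on the work surface. World frame = base frame: x ahead of the robot, y to its left, z up, the work surface at z = 0. Lengths are in m, angles in rad, forces in N, time in s.
With the tool pointing down it reaches from about 0.4 to 0.85 m from the base axis. Payload 4.5 kg.
Tool frame: the origin (TCP) lies midway between the tips of the shut fingers; the grasp point (between the pads) lies 19 mm behind it; x points along the fingers, y is the direction in which the jaws open and shut, and the axes are right-handed (so a half turn about x gives the same grasp; the last joint's range is limited). The gripper opens to 88 mm and grips with 3 to 60 N. Pads are 18 mm wide; open, the fingers measure 123 mm over their backs; the gripper's body (75 mm by 187 mm) begins 45 mm behind the grasp point.
Start: joints at [-1.298, 0.689, -0.195, 1.565, 0.157, 0.902, -0.215], TCP at [0.148, 0.607, 0.215] pointing down, gripper open.
Joint ranges: [-3.01, 3.01], [-0.46, 2.08], [-1.47, 1.51], [0.13, 2.56], [-1, 4.14], [0.04, 2.09], [-2.66, 2.66]. Speed limits (rad/s): [2.57, 2.57, 3.14, 3.14, 3.14, 3.14, 3.14].

INTERFACE

Orientations are given as a unit quaternion [x, y, z, w].
In Python, from plant import r, eyes gives the robot as it stands.
- The arm moves only by the shell command python3 -m pendant 'ROWS' [FORCE]. ROWS is JSON, a list that holds one entry, the list of rows, each a list of 7 numbers: the turn, a rotation vector about the tool's x, y, z in rad, then the shift along the tool's x, y, z in cm, then the finger opening in cm, from 0 to 8.81. A call has 1 to 10 rows; each row shifts and turns the commanded pose from where the row before left it, along the tool's axes as they then stand; what a row does not reach is not made up. A row lasts 1/12 s, in which the tool goes at most 41.7 mm and 7.16 degrees, less where a joint would pass 70% of its speed; a pose out of reach is approached as far as the arm can. A call is refused whole if a number of a shift passes 4.17 or a number of a turn 0.125, either way. A call with a gripper value outside its range is refused whole. The fingers move at their own pace and stop on an object; FORCE is the grip in N (left out, the last holds). Time passes only in rows, so rows that do not move let the fingers close. It gives the time, the measured TCP pose, the force and the opening at its end, in the units of the state.
- r.get_state(): the state, without advancing time (a new reading comes with each control period).
- eyes.snapshot(name): name is "side" or "top"; returns the picture (384x512x3 uint8, red, green, blue); there is no depth.
- eyes.camera_info(name): a dict with "fovy" (degrees; the focal length in pixels is half the picture's height over the tangent of half this angle, whatever the lens; pixels are square), "cx", "cy" (the principal point, pixels), "world_from_camera" (4x4, takes a point from camera to world coordinates). Camera axes: x right, y up, looking along -z (the intrinsics and any distortion apply to the point x, -y, -z); pixel columns grow to the right and rows downward; lengths in m; the calibration is good to about 2 mm. A picture is of the moment at which its call begins. camera_info takes no time and is no camera call.
- r.finish_job(): hands the job in, once; it reports no verdict.
The state is a dict: "clock": time; "q": joint angles; "qd": joint speeds; "joint_torque": joint torques, N m; "tool_pos": TCP position; "eef_rot": TCP orientation; "contact_force": force on the tool from outside, world axes, zero at the start; "moment": the same for the moment, N m; "opening": opening from 0.0 (shut) to 1.0 (fully open).
Only numpy, scipy, OpenCV 4.12 (cv2) and the standard library are available. Lean on these libraries where they do the work, as an engineer would, in place of code of your own. Each camera call takes 0.05 s, during which the arm holds its last target.

## Working session

There is one attempt and no reset: what is moved stays moved. The work goes in short steps, Python scripts to look and compute and a shell command to move; the robot and the scene stay as the last step left them, time stands still between calls to the robot, and variables do not carry over. Pictures are saved under pics/ and viewed, and the job is handed in when it is done.

```bash
ls; mkdir -p pics
python3 - <<'E'
from plant import r, eyes
import cv2, numpy as np
s=r.get_state()
for k,v in s.items(): print(k, np.round(v,4))
for n in ("side","top"):
    im=eyes.snapshot(n); cv2.imwrite(f"pics/{n}0.png",im[:,:,::-1]); ci=eyes.camera_info(n); print(n,ci)
E
```

```text
pics
clock 0.0
q [-1.2982  0.69   -0.1945  1.5663  0.1573  0.9025 -0.2151]
qd [ 0.0001  0.0018  0.0015  0.0005  0.0022 -0.0002  0.0001]
joint_torque [-8.00000e-04 -5.27565e+01 -1.26740e+00 -1.53435e+01 -5.27000e-02
  6.20000e-03  2.00000e-04]
tool_pos [0.1477 0.6066 0.2141]
eef_rot [ 0.0835  0.7021 -0.0848  0.7021]
contact_force [-0.0171 -0.4236  0.6506]
moment [-0.0012  0.0552  0.0447]
opening 0.9998
side {'fovy': 47.16032394747194, 'cx': 253.36380951569436, 'cy': 186.1632171700036, 'world_from_camera': array([[ 0.75187258,  0.52528358, -0.398453  , -0.00586721],
       [-0.65909711,  0.58353834, -0.47441965, -0.6769311 ],
       [-0.01669225,  0.61932235,  0.78495936,  1.14319426],
       [ 0.        ,  0.        ,  0.        ,  1.        ]])}
top {'fovy': 42.45254172176949, 'cx': 261.3290694236232, 'cy': 186.15838601334704, 'world_from_camera': array([[ 0.00193175,  0.99898084, -0.04509497,  0.47355589],
       [-0.99981194,  0.00279961,  0.01918995, -0.01985111],
       [ 0.01929664,  0.04504942,  0.99879837,  1.2618364 ],
       [ 0.        ,  0.        ,  0.        ,  1.        ]])}
```

View pics/top0.png

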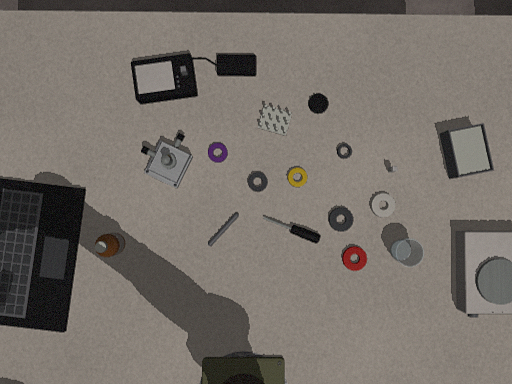

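View pics/side0.png

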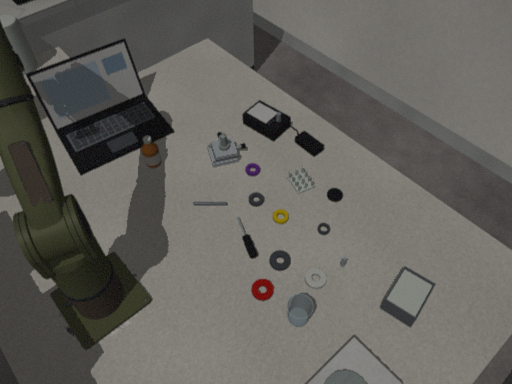

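```bash
cat > h.py <<'E'
import numpy as np, cv2
from plant import r, eyes
CI={n:eyes.camera_info(n) for n in("side","top")}
def proj(n,P):
    c=CI[n];T=np.linalg.inv(c["world_from_camera"]);p=T[:3,:3]@np.asarray(P,float)+T[:3,3]
    f=192/np.tan(np.radians(c["fovy"]/2));return np.array([c["cx"]+f*p[0]/-p[2],c["cy"]-f*p[1]/-p[2]])
def ray(n,uv):
    c=CI[n];f=192/np.tan(np.radians(c["fovy"]/2));W=c["world_from_camera"]
    d=W[:3,:3]@np.array([(uv[0]-c["cx"])/f,-(uv[1]-c["cy"])/f,-1]);return W[:3,3],d
def onz(n,uv,z):
    o,d=ray(n,uv);return o+d*(z-o[2])/d[2]
def tri(u1,u2):
    A=np.zeros((3,3));b=np.zeros(3);rs=[ray("side",u1),ray("top",u2)]
    for o,d in rs:
        d=d/np.linalg.norm(d);M=np.eye(3)-np.outer(d,d);A+=M;b+=M@o
    X=np.linalg.solve(A,b)
    return X,[np.linalg.norm(np.cross(X-o,d/np.linalg.norm(d))) for o,d in rs]
def crop(src,uv,h,k,name):
    im=cv2.imread(src) if isinstance(src,str) else src
    x,y=map(int,uv);c=im[max(0,y-h):y+h,max(0,x-h):x+h];cv2.imwrite(name,cv2.resize(c,None,fx=k,fy=k,interpolation=cv2.INTER_CUBIC))
E
python3 - <<'E'
from h import *
t=cv2.imread("pics/top0.png");s=cv2.imread("pics/side0.png")
tiles=[]
for im,uv in [(t,(257,181)),(t,(344,150)),(t,(340,218)),(t,(168,160)),(s,(257,199)),(s,(324,229)),(s,(280,260)),(s,(225,148))]:
    x,y=uv;tiles.append(cv2.resize(im[y-32:y+32,x-32:x+32],(200,200),interpolation=cv2.INTER_CUBIC))
cv2.imwrite("pics/tiles.png",np.vstack([np.hstack(tiles[:4]),np.hstack(tiles[4:])]))
E
```

```text
(no output)
```

View pics/tiles.png

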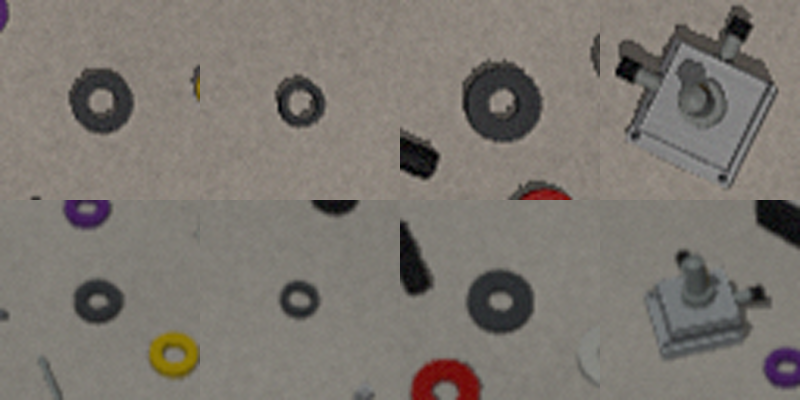

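Run:
```python
from h import *
from scipy.spatial.transform import Rotation as R
s=r.get_state();p=s['tool_pos'];print(proj("side",p),proj("top",p));print(np.round(R.from_quat(s['eef_rot']).as_matrix(),3))
def fit(n,src,uv):
    im=cv2.imread(src).astype(np.float32);k=8;h=22;x,y=uv
    c=im[y-h:y+h,x-h:x+h];c=cv2.resize(c,None,fx=k,fy=k,interpolation=cv2.INTER_CUBIC)
    g=c.mean(2);bg=np.median(g);rr=c[:,:,2]-c[:,:,0] # brownness
    dk=np.percentile(g,3)
    m=(g<(bg+70 if n=="x" else (bg+np.median(g[g<bg*.72]))/2)).astype(np.uint8)
    nl,lab,st,ce=cv2.connectedComponentsWithStats(m)
    d=[np.hypot(*(ce[i]-h*k)) if st[i,4]>2000 else 1e9 for i in range(1,nl)];i=1+int(np.argmin(d))
    mm=(lab==i).astype(np.uint8);cn,_=cv2.findContours(mm,cv2.RETR_CCOMP,cv2.CHAIN_APPROX_NONE)
    cn=sorted(cn,key=len);o=cv2.fitEllipse(cv2.convexHull(cn[-1]));b=cv2.fitEllipse(cn[-2])
    f=lambda q:(np.array(q)+.5)/k-.5+[x-h,y-h]
    return f(o[0]),np.array(o[1])/k,f(b[0]),np.array(b[1])/k,bg,g[mm>0].mean()
for nm,ut,us in [("wide",(340,218),(280,260)),("mid",(257,181),(257,199)),("narrow",(344,150),(324,229))]:
    a=fit("top","pics/top0.png",ut);b=fit("side","pics/side0.png",us)
    print(nm,"top",np.round(np.hstack(a),2),"side",np.round(np.hstack(b),2))
    ft=192/np.tan(np.radians(CI['top']['fovy']/2))
    print("  top outer@7mm",np.round(onz("top",a[0],.007)*1e3,1),"size",a[1]*1255/ft,"bore@7",np.round(onz("top",a[2],.007)*1e3,1),"side@7",np.round(onz("side",b[0],.007)*1e3,1),"bore",np.round(onz("side",b[2],.007)*1e3,1), "tri",np.round(tri(b[0],a[0])[0]*1e3,1),np.round(np.array(tri(b[0],a[0])[1])*1e3,1))
```

```text
[ 28.59000606 106.21201208] [-52.45895674 366.0072097 ]
[[-0.     0.236  0.972]
 [-0.002  0.972 -0.236]
 [-1.    -0.002  0.   ]]
wide top [339.84 217.9   25.03  27.41 339.87 217.93   6.93   8.89 129.85  54.12] side [279.64 260.13  20.67  21.71 279.81 260.01   5.66   7.62 124.51  51.01]
  top outer@7mm [ 450.  -243.7    7. ] size [63.54511909 69.59401289] bore@7 [ 449.9 -243.8    7. ] side@7 [ 447.4 -246.9    7. ] bore [ 448.  -246.9    7. ] tri [ 449.8 -244.7    1.1] [0.1 0.1]
mid top [256.83 180.65  20.03  22.   256.86 180.86   7.75   8.27 128.84  55.86] side [255.92 199.06  14.28  16.23 255.94 198.99   4.17   5.89 123.49  52.6 ]
  top outer@7mm [544.2 -32.5   7. ] size [50.85707126 55.85688956] bore@7 [543.7 -32.6   7. ] side@7 [542.2 -35.5   7. ] bore [542.4 -35.3   7. ] tri [544.5 -32.6   2. ] [0.1 0.1]
narrow top [343.42 150.09  15.53  17.46 343.35 150.22   7.     8.35 130.75  55.55] side [323.37 228.47  12.39  12.83 323.33 228.48   4.62   6.85 124.66  55.74]
  top outer@7mm [ 623.2 -253.8    7. ] size [39.43671545 44.32036149] bore@7 [ 622.8 -253.6    7. ] side@7 [ 621.2 -256.6    7. ] bore [ 621.1 -256.5    7. ] tri [ 623.8 -254.8    2.2] [0.1 0.1]
```

Run:
```python
from h import *
t=cv2.imread("pics/top0.png");s=cv2.imread("pics/side0.png")
a=cv2.resize(t[136:184,140:188],(400,400),interpolation=cv2.INTER_CUBIC)
b=cv2.resize(s[125:173,200:248],(400,400),interpolation=cv2.INTER_CUBIC)
cv2.imwrite("pics/stand.png",np.clip(np.hstack([a,b])*1.0,0,255))
```

```text
[ WARN:0@0.359] global loadsave.cpp:1063 imwrite_ Unsupported depth image for selected encoder is fallbacked to CV_8U.
```

View pics/stand.png

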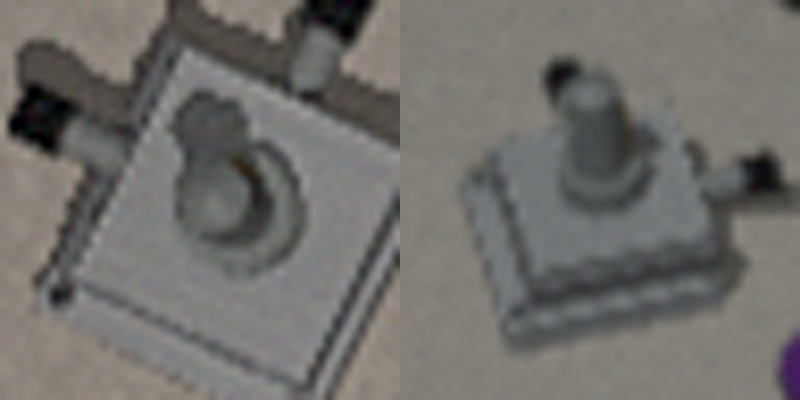

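Run:
```python
from h import *
from scipy.ndimage import map_coordinates
from scipy.optimize import least_squares
def edges(src,c,r0,r1,angs):
    g=cv2.imread(src).astype(float).mean(2);pts=[]
    for a in np.radians(angs):
        rr=np.arange(r0,r1,.1);u=c[0]+rr*np.cos(a);v=c[1]+rr*np.sin(a)
        pr=map_coordinates(g,[v,u],order=1);pr=cv2.GaussianBlur(pr[None],(0,0),4)[0]
        d=np.gradient(pr);i=np.argmax(np.abs(d));pts.append([u[i],v[i],rr[i],d[i]])
    return np.array(pts)
def circ(n,src,c,r0,r1,angs,z,rad):
    e=edges(src,c,r0,r1,angs);W=np.array([onz(n,x[:2],z) for x in e])[:,:2]
    f=lambda p:np.hypot(W[:,0]-p[0],W[:,1]-p[1])-rad
    s=least_squares(f,W.mean(0),loss="soft_l1",f_scale=.0007)
    g=least_squares(lambda p:np.hypot(W[:,0]-p[0],W[:,1]-p[1])-p[2],[*s.x,rad],loss="soft_l1",f_scale=.0007)
    print(n,z,"fixed-r centre",np.round(s.x*1e3,1),"res",np.round(f(s.x)*1e3,1),"free",np.round(g.x*1e3,1));return s.x
# flange, right & bottom arc in top view
circ("top","pics/top0.png",(168.4,160.9),5.5,10,range(-70,100,10),.058,.018)
# arbor, left & bottom & right
circ("top","pics/top0.png",(165.5,160.3),3,6.5,range(90,190,10),.100,.011)
circ("top","pics/top0.png",(165.5,160.3),3,6.5,range(-60,190,10),.100,.011)
```

```text
top 0.058 fixed-r centre [588.7 181.6] res [ 3.6  2.7  1.9  0.4  0.2 -1.2 -0.8 -0.2  0.1 -0.5  0.1  0.   0.   0.1
  0.8  1.1  2.4] free [589.8 185.6  21.5]
top 0.1 fixed-r centre [586.4 184.3] res [ 0.5 -0.4 -0.6 -0.3  1.1  0.2 -0.2  0.4 -0.2 -0.2] free [586.  184.7  10.5]
top 0.1 fixed-r centre [586.4 184.4] res [ 1.2  0.9  0.8  0.7 -0.1 -0.3 -0.7 -1.1 -1.3 -1.4 -1.4  3.4  3.   1.9
  1.5  0.6 -0.3 -0.6 -0.3  1.1  0.2 -0.2  0.4 -0.2 -0.3] free [586.6 184.4  11.2]
```

Run:
```python
from h import *
exec(open('/dev/stdin').read()) if 0 else None
from scipy.ndimage import map_coordinates
from scipy.optimize import least_squares
g=cv2.imread("pics/side0.png").astype(float).mean(2)
c=np.array([222.6,136.]);W=[]
for a in np.radians(range(150,391,12)):
    rr=np.arange(2,7.5,.1);u=c[0]+rr*np.cos(a);v=c[1]+rr*np.sin(a)
    pr=cv2.GaussianBlur(map_coordinates(g,[v,u],order=1)[None],(0,0),4)[0];d=np.gradient(pr);i=np.argmax(np.abs(d))
    w=onz("side",(u[i],v[i]),.100);W.append(w[:2]);print(round(np.degrees(a)),np.round([u[i],v[i],rr[i],d[i]],2),np.round(w*1e3,1))
W=np.array(W)
s=least_squares(lambda p:np.hypot(W[:,0]-p[0],W[:,1]-p[1])-.011,W.mean(0),loss="soft_l1",f_scale=.0007);print(s.x*1e3,np.round(s.fun*1e3,1))
for P in [(.5865,.1835,.1),(.5865,.1835,.058)]:print(proj("side",P),proj("top",P))
# base corners seen in top crop: left corner (45,285), upper(175,40)?
for q in [(45,285),(330,400)]: print(onz("top",((q[0]+.5)/8.333-.5+140,(q[1]+.5)/8.333-.5+136),.018))
```

```text
150 [218.1 138.6   5.2   1.6] [569.1 182.4 100. ]
162 [217.56 137.64   5.3    2.57] [570.5 187.1 100. ]
174 [217.43 136.54   5.2    3.55] [573.3 191.4 100. ]
186 [217.23 135.44   5.4    3.73] [576.1 195.9 100. ]
198 [216.7  134.08   6.2    4.53] [578.7 202.  100. ]
210 [217.32 132.95   6.1    5.14] [583.5 204.9 100. ]
222 [217.92 131.78   6.3    4.01] [588.4 207.8 100. ]
234 [219.37 131.55   5.5    3.62] [592.7 205.4 100. ]
246 [220.57 131.43   5.     2.2 ] [596.1 203.2 100. ]
258 [221.66 131.6    4.5    1.02] [598.3 200.1 100. ]
270 [222.6  132.6    3.4    1.42] [597.7 194.2 100. ]
282 [223.31 132.67   3.4    1.34] [599.2 192.4 100. ]
294 [224.06 132.71   3.6    1.42] [601.  190.5 100. ]
306 [224.54 133.33   3.3    1.87] [600.3 187.2 100. ]
318 [225.2  133.66   3.5    1.91] [601.  184.5 100. ]
330 [225.54 134.3    3.4    1.88] [600.  181.4 100. ]
342 [225.93 134.92   3.5    1.66] [599.1 178.3 100. ]
354 [226.38 135.6    3.8    2.16] [598.2 174.8 100. ]
366 [226.48 136.41   3.9    2.83] [596.1 171.6 100. ]
378 [226.59 137.3    4.2    2.94] [593.7 168.2 100. ]
390 [226.58 138.3    4.6    2.27] [590.8 164.6 100. ]
[589.24072381 188.45687656] [10.1  7.8  5.2  4.1  6.2  6.4  8.4  6.3  5.2  3.7 -0.8 -0.3  0.9  0.2
  1.4  1.8  3.2  5.3  7.1  9.8 12.9]
[222.00277385 135.89951035] [165.36129646 160.1749962 ]
[222.89999998 144.6552633 ] [168.37328078 161.85773061]
[0.57011868 0.24865055 0.018     ]
[0.53566393 0.16268523 0.018     ]
```

```bash
python3 -m pendant '[[[0,0,0,-0.8,-0.8,1,8.8],[0,0,0,-0.8,-2,3.3,8.8],[0,0,0,-0.8,-2,3.5,8.8],[0,0,0,-0.4,-2,3.5,8.8],[0,0,0,0,-2,3.5,8.8],[0,0,0,0,-2,3.5,8.8],[0,0,0,0,-2,3.5,8.8],[0,0,0,0,-2,3.5,8.8]]]' 30
```

```text
clock: 0.77
tool_pos: [0.3602, 0.4009, 0.2435]
eef_rot: [0.084, 0.702, -0.085, 0.702]
contact_force: [-0.2, 0.3, -0.6]
opening: 0.997
```

```bash
python3 -m pendant '[[[0,0,0,0,-3,2.4,8.8],[0,0,0,0,-3,2.4,8.8],[0,0,0,0,-3,2.4,8.8],[0,0,0,0,-3,2.4,8.8],[0,0,0,0,-3,2.4,8.8],[0,0,0,0,-3,2.4,8.8],[0,0,0,0,-3,2.4,8.8],[0,0,0,0,-3,2.4,8.8],[0,0,0,0,-3,2.2,8.8],[0,0,0,0,-3,2,8.8]]]'
cat > go.py <<'E'
import sys
from h import *
from scipy.spatial.transform import Rotation as R
s=r.get_state();M=R.from_quat(s['eef_rot']).as_matrix();p=s['tool_pos'];t=np.array([float(x) for x in sys.argv[1:4]])/1000
print("clk",s['clock'],"pos",np.round(np.array(p)*1e3,2),"F",np.round(s['contact_force'],1),"M",np.round(s['moment'],3),"tool cm",np.round(M.T@(t-p)*100,2), "Fz tool",np.round(M.T@s['contact_force'],1),"Mt",np.round(M.T@s['moment'],2),"open",round(s['opening']*88,1),"tilt",np.round(M[:,0],4),"yaw",round(np.degrees(np.arctan2(M[1,1],M[0,1])),2))
E
python3 go.py 449 -245 100
```

```text
clock: 1.6
tool_pos: [0.5154, 0.0537, 0.2434]
eef_rot: [0.085, 0.702, -0.085, 0.702]
contact_force: [0.6, 0.7, 0.3]
opening: 0.993
clk 1.6 pos [515.36  53.68 243.42] F [0.6 0.7 0.3] M [-0.01   0.004 -0.036] tool cm [ 14.36 -30.58   0.65] Fz tool [-0.3  0.8  0.4] Mt [ 0.04  0.   -0.01] open 87.4 tilt [ 5.e-04 -6.e-04 -1.e+00] yaw 76.24
```

```bash
python3 -m pendant '[[[0,0,0,0,-3.1,0.1,8.8],[0,0,0,0.5,-3.5,0.1,8.8],[0,0,0,1.5,-3.5,0.1,8.8],[0,0,0,2,-3.5,0.1,8.8],[0,0,0,2,-3.5,0.1,8.8],[0,0,0,2,-3.5,0.1,8.8],[0,0,0,2,-3.5,0.05,8.8],[0,0,0,2,-3.5,0,8.8],[0,0,0,1.5,-2,0,8.8],[0,0,0,0.5,-0.6,0,8.8]]]'; python3 go.py 449 -245 50
```

```text
clock: 2.43
tool_pos: [0.446, -0.2431, 0.1012]
eef_rot: [0.086, 0.703, -0.088, 0.7]
contact_force: [0.4, 0.3, -0.9]
opening: 0.998
clk 2.4333 pos [ 446.   -243.07  101.25] F [ 0.4  0.3 -0.9] M [-0.002 -0.015  0.004] tool cm [ 5.12 -0.1   0.36] Fz tool [0.9 0.4 0.3] Mt [-0.   -0.02  0.  ] open 87.8 tilt [-0.0047 -0.0016 -1.    ] yaw 75.89
```

```bash
python3 -m pendant '[[[0,0,0,2,-0.1,0.3,8.8],[0,0,0,2,0,0,8.8],[0,0,0,1.1,0,0,8.8],[0,0,0,0,0,0,8.8]]]'; python3 go.py 449 -245 2.5;  python3 - <<'E'
from h import *
for n in("top","side"):
    im=eyes.snapshot(n)[:,:,::-1];u,v=map(int,proj(n,(.449,-.245,.02)));cv2.imwrite(f"pics/{n}1.png",cv2.resize(im[v-50:v+50,u-50:u+50],(400,400),interpolation=cv2.INTER_CUBIC))
cv2.imwrite("pics/w1.png",np.hstack([cv2.imread("pics/top1.png"),cv2.imread("pics/side1.png")]))
E
```

```text
clock: 2.77
tool_pos: [0.4518, -0.2384, 0.0508]
eef_rot: [0.084, 0.703, -0.083, 0.701]
contact_force: [-0.5, -0.2, 0.2]
opening: 0.996
clk 2.7667 pos [ 451.79 -238.41   50.8 ] F [-0.5 -0.2  0.2] M [-0.07  -0.012  0.054] tool cm [ 4.83 -0.71 -0.1 ] Fz tool [-0.2 -0.3 -0.4] Mt [-0.05 -0.03 -0.07] open 87.6 tilt [-0.0025  0.0018 -1.    ] yaw 76.4
```

View pics/w1.png

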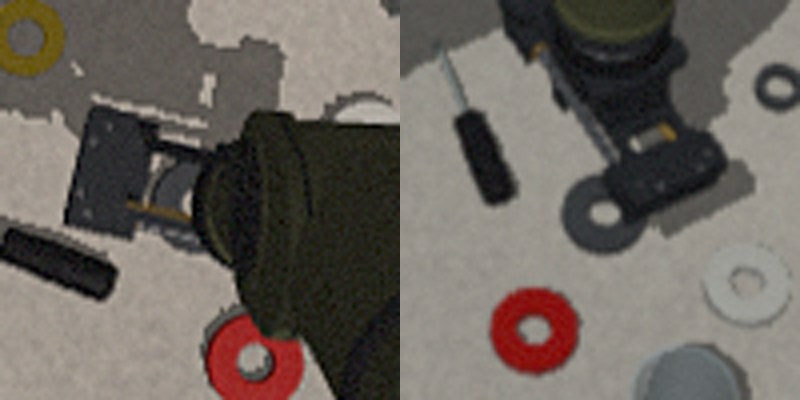

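```bash
python3 -m pendant '[[[0,0,0,1,-0.7,-0.1,8.8],[0,0,0,1.8,0,0,8.8],[0,0,0,1,0,0,8.8],[0,0,0,0,0,0,8.8],[0,0,0,0,0,0,8.8]]]'; python3 go.py 449 -245 2.5
```

```text
clock: 3.28
tool_pos: [0.4497, -0.2463, 0.0138]
eef_rot: [0.084, 0.702, -0.084, 0.702]
contact_force: [0.7, -1.4, 0.3]
opening: 1.001
clk 3.2833 pos [ 449.74 -246.29   13.78] F [ 0.7 -1.4  0.3] M [ 0.022  0.    -0.031] tool cm [ 1.13  0.11 -0.1 ] Fz tool [-0.3 -1.2  1. ] Mt [0.03 0.01 0.02] open 88.1 tilt [-7.e-04  3.e-04 -1.e+00] yaw 76.33
```

```bash
python3 -m pendant '[[[0,0,0,0.7,0.1,-0.1,8.8],[0,0,0,0.4,0,0,8.8],[0,0,0,0,0,0,8.8],[0,0,0,0,0,0,8.8]]]';python3 go.py 449 -245 2.5; python3 -m pendant '[[[0,0,0,0,0,0,7],[0,0,0,0,0,0,6.6],[0,0,0,0,0,0,6],[0,0,0,0,0,0,5.5],[0,0,0,0,0,0,5.5],[0,0,0,0,0,0,5.5]]]' 30; python3 go.py 449 -245 2.5
```

```text
clock: 3.62
tool_pos: [0.4492, -0.2451, 0.0028]
eef_rot: [0.084, 0.702, -0.084, 0.702]
contact_force: [0.3, -0.2, -0.0]
opening: 1.006
clk 3.6167 pos [ 449.19 -245.08    2.84] F [ 0.3 -0.2 -0. ] M [-0.01   0.026  0.034] tool cm [ 0.03  0.   -0.02] Fz tool [ 0.  -0.1  0.3] Mt [-0.03  0.02 -0.02] open 88.6 tilt [-2.e-04  1.e-04 -1.e+00] yaw 76.33
clock: 4.12
tool_pos: [0.4493, -0.2452, 0.0029]
eef_rot: [0.084, 0.702, -0.084, 0.702]
contact_force: [-0.6, 0.1, -0.2]
opening: 0.624
clk 4.1167 pos [ 449.28 -245.17    2.93] F [-0.6  0.1 -0.2] M [ 0.033  0.028 -0.006] tool cm [ 0.04  0.01 -0.03] Fz tool [ 0.2 -0.1 -0.6] Mt [0.01 0.03 0.03] open 54.9 tilt [ 1.e-04  1.e-04 -1.e+00] yaw 76.32
```

Run:
```python
from h import *
for n in("top","side"):
    im=eyes.snapshot(n)[:,:,::-1];u,v=map(int,proj(n,(.449,-.245,.007)));print(u,v);cv2.imwrite(f"pics/{n}2.png",cv2.resize(im[v-40:v+40,u-40:u+40],(400,400),interpolation=cv2.INTER_CUBIC))
cv2.imwrite("pics/w2.png",np.hstack([cv2.imread("pics/top2.png"),cv2.imread("pics/side2.png")]))
```

```text
340 218
279 259
```

View pics/w2.png

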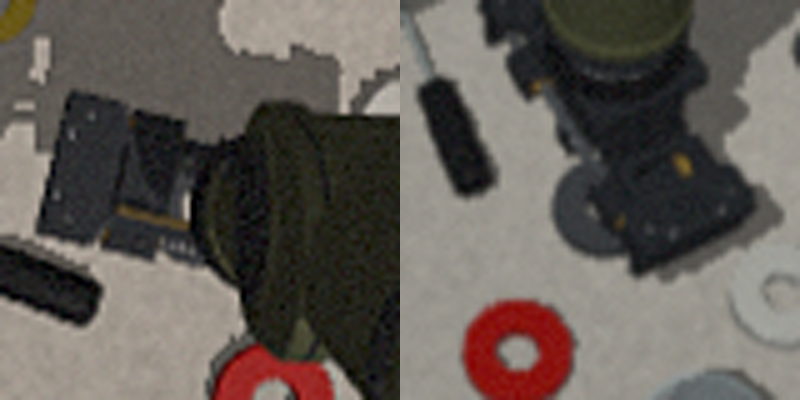

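```bash
python3 -m pendant '[[[0,0,0,0,0,0,5.2],[0,0,0,0,0,0,5.2]]]' 15;python3 go.py 449 -245 2.5;  python3 -m pendant '[[[0,0,0,0,0,0,4.7],[0,0,0,0,0,0,4.7]]]' 15;python3 go.py 449 -245 2.5
```

```text
clock: 4.38
tool_pos: [0.4492, -0.2452, 0.0029]
eef_rot: [0.084, 0.702, -0.084, 0.702]
contact_force: [-0.1, -0.4, 0.1]
opening: 0.592
clk 4.3833 pos [ 449.22 -245.15    2.88] F [-0.1 -0.4  0.1] M [-0.003 -0.011  0.021] tool cm [ 0.04  0.01 -0.03] Fz tool [-0.1 -0.4 -0. ] Mt [-0.02 -0.01 -0.  ] open 52.1 tilt [-0.e+00  1.e-04 -1.e+00] yaw 76.32
clock: 4.55
tool_pos: [0.4492, -0.2452, 0.0029]
eef_rot: [0.084, 0.702, -0.084, 0.702]
contact_force: [-0.2, -0.7, -1.1]
opening: 0.53
clk 4.55 pos [ 449.23 -245.18    2.86] F [-0.2 -0.7 -1.1] M [-0.021  0.005  0.006] tool cm [ 0.04  0.01 -0.03] Fz tool [ 1.1 -0.8 -0. ] Mt [-0.01 -0.   -0.02] open 46.6 tilt [ 0.e+00  1.e-04 -1.e+00] yaw 76.31
```

```bash
python3 -m pendant '[[[0,0,0,0,0,0,7],[0,0,0,0,0,0,8.8],[0,0,0,0,0,0,8.8],[0,0,0,0,0,0,8.8],[0,0,0,0,0,0,8.8]]]' 15;python3 go.py 449 -245 2.5
python3 - <<'E'
from h import *
for n in("top","side"):
    im=eyes.snapshot(n)[:,:,::-1];u,v=map(int,proj(n,(.449,-.245,.007)));cv2.imwrite(f"pics/{n}3.png",cv2.resize(im[v-30:v+30,u-30:u+30],(400,400),interpolation=cv2.INTER_CUBIC))
    for o in (-.044,.044): 
        q=proj(n,np.array([.449,-.245,.003])+o*np.array([.236,.972,0]));print(n,o,(q-[u-30,v-30])*400/60)
cv2.imwrite("pics/w3.png",np.clip(1.5*np.hstack([cv2.imread("pics/top3.png"),cv2.imread("pics/side3.png")]).astype(float),0,255).astype(np.uint8))
E
```

```text
clock: 4.97
tool_pos: [0.4492, -0.2452, 0.0029]
eef_rot: [0.084, 0.702, -0.084, 0.702]
contact_force: [-0.3, -0.2, 0.7]
opening: 0.888
clk 4.9667 pos [ 449.25 -245.2     2.89] F [-0.3 -0.2  0.7] M [ 0.004  0.02  -0.02 ] tool cm [ 0.04  0.01 -0.03] Fz tool [-0.7 -0.3 -0.2] Mt [ 0.02  0.02 -0.  ] open 78.2 tilt [ 0.  0. -1.] yaw 76.32
top -0.044 [311.97693632 229.13250005]
top 0.044 [ 88.7916249  174.38549571]
side -0.044 [254.81141425 287.46873339]
side 0.044 [154.80788723 129.40809354]
```

View pics/w3.png

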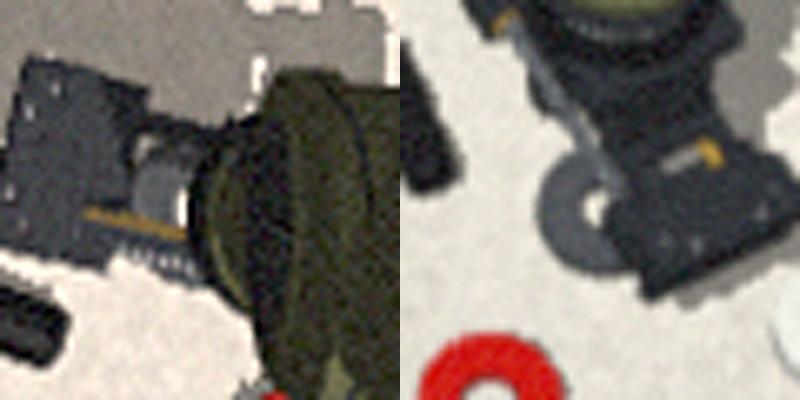

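```bash
python3 -m pendant '[[[0,0,0,0.2,0,0,8.8],[0,0,0,0.2,0,0,8.8],[0,0,0,0,0,0,8.8]]]' 15;python3 go.py 449 -245 2.5; python3 -m pendant '[[[0,0,0,0.2,0,0,8.8],[0,0,0,0,0,0,8.8]]]' 15;python3 go.py 449 -245 2.5
```

```text
clock: 5.32
tool_pos: [0.449, -0.2451, -0.0015]
eef_rot: [0.084, 0.702, -0.084, 0.702]
contact_force: [0.5, -0.3, -0.9]
opening: 0.999
clk 5.3167 pos [ 449.04 -245.07   -1.54] F [ 0.5 -0.3 -0.9] M [-0.002  0.046  0.025] tool cm [-0.4   0.01 -0.01] Fz tool [ 0.9 -0.2  0.6] Mt [-0.02  0.04 -0.01] open 87.9 tilt [-5.e-04  3.e-04 -1.e+00] yaw 76.32
clock: 5.48
tool_pos: [0.4491, -0.2451, -0.0035]
eef_rot: [0.084, 0.702, -0.084, 0.702]
contact_force: [0.3, -0.1, 0.0]
opening: 1.002
clk 5.4833 pos [ 449.11 -245.09   -3.46] F [ 0.3 -0.1  0. ] M [0.006 0.033 0.026] tool cm [-0.6   0.01 -0.01] Fz tool [-0.  -0.   0.4] Mt [-0.03  0.03 -0.  ] open 88.2 tilt [-4.e-04  2.e-04 -1.e+00] yaw 76.32
```

```bash
for i in 1 2 3; do python3 -m pendant '[[[0,0,0,0.2,0,0,8.8],[0,0,0,0,0,0,8.8]]]' 15 >/dev/null;python3 go.py 449 -245 2.5; done
```

```text
clk 5.65 pos [ 449.14 -245.08   -5.42] F [-0.8 -0.4 -0.1] M [-0.027  0.037  0.049] tool cm [-0.79  0.   -0.02] Fz tool [ 0.1 -0.6 -0.7] Mt [-0.05  0.03 -0.03] open 88.3 tilt [-3.e-04  2.e-04 -1.e+00] yaw 76.32
clk 5.8167 pos [ 449.18 -245.09   -7.38] F [-0.9  0.6  0.4] M [0.007 0.013 0.028] tool cm [-0.99  0.   -0.02] Fz tool [-0.4  0.3 -1. ] Mt [-0.03  0.01  0.  ] open 87.9 tilt [-2.e-04  2.e-04 -1.e+00] yaw 76.32
clk 5.9833 pos [ 449.15 -245.1    -9.38] F [ 0.  -0.1  0.5] M [-0.004  0.01  -0.019] tool cm [-1.19  0.01 -0.02] Fz tool [-0.5 -0.1  0.1] Mt [ 0.02  0.01 -0.01] open 88.0 tilt [-2.e-04  2.e-04 -1.e+00] yaw 76.32
```

```bash
python3 -m pendant '[[[0,0,0,0,0,0,7],[0,0,0,0,0,0,7],[0,0,0,0,0,0,7]]]' 10 >/dev/null;python3 go.py 449 -245 2.5;python3 -m pendant '[[[0,0,0,0,0,0,6],[0,0,0,0,0,0,6],[0,0,0,0,0,0,6]]]' 10 >/dev/null;python3 go.py 449 -245 2.5
```

```text
clk 6.2333 pos [ 449.28 -245.17   -9.08] F [-0.4 -0.8  0.1] M [ 0.034 -0.009 -0.   ] tool cm [-1.16  0.01 -0.03] Fz tool [-0.1 -0.8 -0.2] Mt [ 0.   -0.    0.03] open 71.0 tilt [ 1.e-04  0.e+00 -1.e+00] yaw 76.32
clk 6.4833 pos [ 449.27 -245.2    -9.08] F [ 0.5 -0.4  0.9] M [-0.03  -0.013  0.031] tool cm [-1.16  0.01 -0.03] Fz tool [-0.9 -0.2  0.6] Mt [-0.03 -0.02 -0.03] open 59.9 tilt [ 1.e-04  0.e+00 -1.e+00] yaw 76.32
```

```bash
python3 -m pendant '[[[0,0,0,0,0,0,5.4],[0,0,0,0,0,0,5.4],[0,0,0,0,0,0,5.4]]]' 10 >/dev/null;python3 go.py 449 -245 2.5
python3 - <<'E'
from h import *
im=eyes.snapshot("side")[:,:,::-1];u,v=map(int,proj("side",(.449,-.245,.007)));cv2.imwrite("pics/s4.png",np.clip(2*cv2.resize(im[v-40:v+40,u-40:u+40],(560,560),interpolation=cv2.INTER_CUBIC).astype(float),0,255).astype(np.uint8))
E
```

```text
clk 6.7333 pos [ 449.25 -245.17   -9.1 ] F [ 0.4 -0.5  0. ] M [-0.088  0.039 -0.045] tool cm [-1.16  0.01 -0.03] Fz tool [-0.  -0.4  0.5] Mt [ 0.05  0.02 -0.09] open 54.1 tilt [ 0.e+00  1.e-04 -1.e+00] yaw 76.32
```

View pics/s4.png

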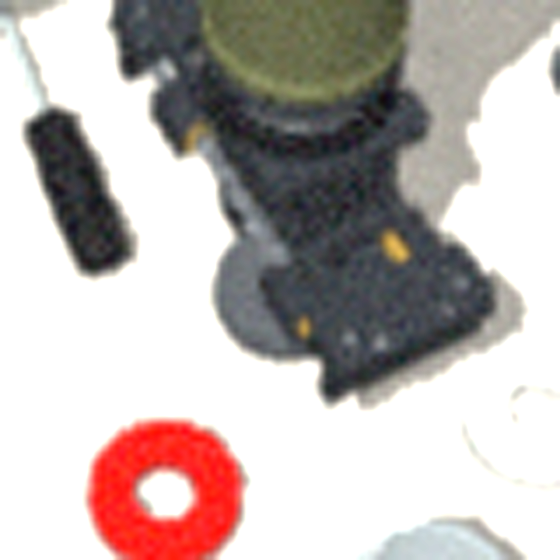

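Run:
```python
from h import *
ty=np.array([.236,.972,0]);tz=np.array([.972,-.236,0]);P=np.array([.449,-.245,-.009])
u,v=map(int,proj("side",(.449,-.245,.007)))
for nm,o,ws,zs in [("body",-.0935,(-.0375,.0375),(.064,.09)),("body2",-.0375,(-.0935,.0935),(.064,)),("finger",-.0275,(-.009,.009),(0,.02,.04)),("fback",-.045,(-.009,.009),(0,.02,.04))]:
    for z in zs:
        for w in ws: print(nm,w,z,np.round((proj("side",P+o*ty+w*tz+[0,0,z])-[u-40,v-40])*7))
for q in [(335,400),(490,310),(270,275)]: 
    uv=np.array(q)/7+[u-40,v-40]
    for z in(.0,.055,.08): 
        X=onz("side",uv,z)-P; print(q,z,np.round([X@ty*1e3,X@tz*1e3]))
```

```text
body -0.0375 0.064 [324. 454.]
body 0.0375 0.064 [491. 370.]
body -0.0375 0.09 [327. 423.]
body 0.0375 0.09 [497. 338.]
body2 -0.0935 0.064 [126. 399.]
body2 0.0935 0.064 [535. 200.]
finger -0.009 0 [297. 363.]
finger 0.009 0 [335. 344.]
finger -0.009 0.02 [299. 340.]
finger 0.009 0.02 [337. 321.]
finger -0.009 0.04 [301. 316.]
finger 0.009 0.04 [339. 298.]
fback -0.009 0 [319. 397.]
fback 0.009 0 [356. 378.]
fback -0.009 0.02 [320. 374.]
fback 0.009 0.02 [359. 355.]
fback -0.009 0.04 [322. 351.]
fback 0.009 0.04 [361. 332.]
(335, 400) 0.0 [-53.  -6.]
(335, 400) 0.055 [-76. -22.]
(335, 400) 0.08 [-86. -30.]
(490, 310) 0.0 [-48.  71.]
(490, 310) 0.055 [-71.  51.]
(490, 310) 0.08 [-82.  42.]
(270, 275) 0.0 [ 9. -1.]
(270, 275) 0.055 [-17. -18.]
(270, 275) 0.08 [-28. -25.]
```

```bash
python3 -m pendant '[[[0,0,0,0,0,0,7],[0,0,0,0,0,0,8.8],[0,0,0,0,0,0,8.8],[0,0,0,0.1,0,0,8.8],[0,0,0,0.2,0,0,8.8],[0,0,0,0,0,0,8.8]]]' 15 >/dev/null;python3 go.py 449 -245 2.5; for i in 1 2 3 ; do python3 -m pendant '[[[0,0,0,0.2,0,0,8.8],[0,0,0,0,0,0,8.8]]]' 15 >/dev/null;python3 go.py 449 -245 2.5; done
```

```text
clk 7.2833 pos [ 449.09 -245.1   -12.45] F [ 0.7 -0.6  0. ] M [ 0.051 -0.008  0.001] tool cm [-1.49  0.01 -0.01] Fz tool [-0.  -0.4  0.8] Mt [-0.    0.    0.05] open 87.6 tilt [-4.e-04  2.e-04 -1.e+00] yaw 76.32
clk 7.45 pos [ 449.09 -245.08  -14.44] F [-0.7  0.6 -0.9] M [ 0.034 -0.003 -0.019] tool cm [-1.69  0.01 -0.01] Fz tool [ 0.9  0.4 -0.8] Mt [0.02 0.   0.03] open 87.6 tilt [-4.e-04  2.e-04 -1.e+00] yaw 76.32
clk 7.6167 pos [ 449.14 -245.1   -16.41] F [-0.4 -0.1 -0.4] M [ 0.013 -0.003  0.034] tool cm [-1.89  0.01 -0.02] Fz tool [ 0.4 -0.2 -0.4] Mt [-0.03  0.    0.01] open 87.9 tilt [-3.e-04  2.e-04 -1.e+00] yaw 76.32
clk 7.7833 pos [ 449.16 -245.07  -18.4 ] F [ 0.3 -0.8  0.1] M [-0.016 -0.011  0.009] tool cm [-2.09  0.   -0.02] Fz tool [-0.1 -0.7  0.5] Mt [-0.01 -0.01 -0.01] open 87.9 tilt [-3.e-04  2.e-04 -1.e+00] yaw 76.32
```

```bash
for i in 1 2 3 4; do python3 -m pendant '[[[0,0,0,0.2,0,0,8.8],[0,0,0,0,0,0,8.8]]]' 15 >/dev/null;python3 go.py 449 -245 2.5; done;  python3 - <<'E'
from h import *
T=[]
for n in("top","side"):
    im=eyes.snapshot(n)[:,:,::-1];u,v=map(int,proj(n,(.449,-.245,.007)));T.append(np.clip(1.8*cv2.resize(im[v-40:v+40,u-40:u+40],(400,400),interpolation=cv2.INTER_CUBIC).astype(float),0,255).astype(np.uint8))
cv2.imwrite("pics/w5.png",np.hstack(T))
E
```

```text
clk 7.95 pos [ 449.15 -245.07  -20.4 ] F [-0.2  0.4 -0.2] M [-0.038 -0.029 -0.014] tool cm [-2.29  0.   -0.02] Fz tool [ 0.2  0.3 -0.3] Mt [ 0.01 -0.04 -0.03] open 87.8 tilt [-3.e-04  2.e-04 -1.e+00] yaw 76.32
clk 8.1167 pos [ 449.13 -245.13  -22.37] F [-0.7 -0.4  0.2] M [0.035 0.014 0.034] tool cm [-2.49  0.01 -0.02] Fz tool [-0.2 -0.6 -0.5] Mt [-0.03  0.02  0.03] open 88.0 tilt [-3.e-04  2.e-04 -1.e+00] yaw 76.32
clk 8.2833 pos [ 449.32 -245.24  -23.33] F [-1.5  0.4  9.1] M [ 0.268  0.242 -0.025] tool cm [-2.58  0.01 -0.04] Fz tool [-9.1  0.1 -1.6] Mt [0.02 0.3  0.2 ] open 87.6 tilt [ 5.e-04 -4.e-04 -1.e+00] yaw 76.32
clk 8.45 pos [ 449.34 -245.28  -23.44] F [-3.9  2.2 29.5] M [0.989 0.628 0.024] tool cm [-2.59  0.02 -0.04] Fz tool [-29.5   1.2  -4.3] Mt [-0.02  0.84  0.81] open 87.6 tilt [ 0.0013 -0.0012 -1.    ] yaw 76.32
```

View pics/w5.png

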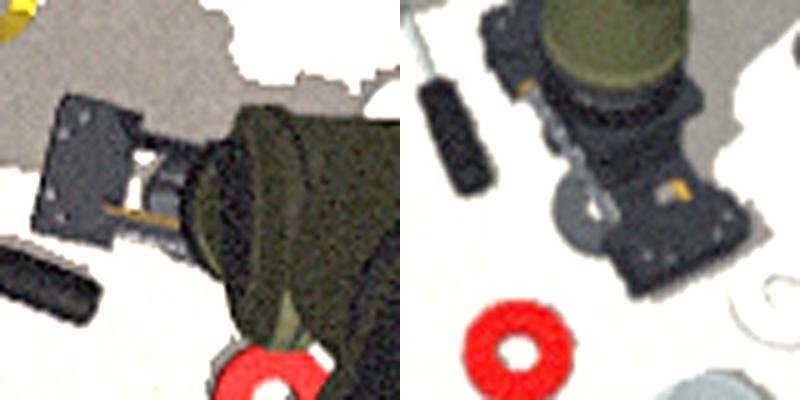

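```bash
python3 -m pendant '[[[0,0,0,-0.3,0,0,8.8],[0,0,0,-0.3,0,0,8.8],[0,0,0,0,0,0,8.8]]]' 15 >/dev/null;python3 go.py 449 -245 -21; python3 -m pendant '[[[0,0,0,0,0,0,7],[0,0,0,0,0,0,6.6],[0,0,0,0,0,0,6.6],[0,0,0,0,0,0,6]]]' 10 >/dev/null;python3 go.py 449 -245 -21; python3 -m pendant '[[[0,0,0,0,0,0,5.8],[0,0,0,0,0,0,5.8],[0,0,0,0,0,0,5.8]]]' 10 >/dev/null;python3 go.py 449 -245 -21
```

```text
clk 8.8 pos [ 449.57 -245.35  -19.69] F [-0.6  0.3 -0.3] M [ 0.021  0.024 -0.036] tool cm [ 0.13  0.02 -0.06] Fz tool [ 0.3  0.1 -0.7] Mt [0.04 0.03 0.01] open 88.0 tilt [ 8.e-04 -3.e-04 -1.e+00] yaw 76.31
clk 9.1333 pos [ 449.07 -245.1   -20.48] F [ 0.6 -0.9 -0.1] M [-0.287  0.095  0.045] tool cm [ 0.05  0.01 -0.01] Fz tool [ 0.1 -0.7  0.8] Mt [-0.04  0.02 -0.3 ] open 63.2 tilt [-5.e-04  3.e-04 -1.e+00] yaw 76.32
clk 9.3833 pos [ 449.13 -245.08  -20.29] F [-0.3 -0.5 -1.3] M [ 0.006 -0.018 -0.009] tool cm [ 0.07  0.   -0.01] Fz tool [ 1.3 -0.5 -0.2] Mt [ 0.01 -0.02  0.01] open 60.3 tilt [-3.e-04  3.e-04 -1.e+00] yaw 76.32
```

```bash
python3 -m pendant '[[[0,0,0,0,0,0,5.5],[0,0,0,0,0,0,5.5],[0,0,0,0,0,0,5.5],[0,0,0,-0.5,0,0,5.5],[0,0,0,0,0,0,5.5]]]' 30 >/dev/null;python3 go.py 449 -245 -21; python3 -m pendant '[[[0,0,0,-1.5,0,0,5.5],[0,0,0,-2,0,0,5.5],[0,0,0,-3,0,0,5.5],[0,0,0,-4,0,0,5.5],[0,0,0,-4,0,0,5.5],[0,0,0,-2.5,0,0,5.5],[0,0,0,-1,0,0,5.5]]]' 30 >/dev/null;python3 go.py 449 -245 -21;python3 - <<'E'
from h import *
im=eyes.snapshot("side")[:,:,::-1];u,v=map(int,proj("side",(.449,-.245,.16)));print(u,v);cv2.imwrite("pics/s6.png",np.clip(1.8*cv2.resize(im[v-60:v+60,u-60:u+60],(600,600),interpolation=cv2.INTER_CUBIC).astype(float),0,255).astype(np.uint8))
E
```

```text
clk 9.8 pos [ 449.45 -245.33  -14.48] F [-0.6  0.  -0.2] M [-0.01  -0.005  0.026] tool cm [ 0.65  0.02 -0.05] Fz tool [ 0.2 -0.1 -0.6] Mt [-0.03 -0.01 -0.01] open 60.1 tilt [ 6.e-04 -3.e-04 -1.e+00] yaw 76.32
clk 10.3833 pos [ 450.95 -246.02  169.04] F [ 0.7  0.3 -1.4] M [-0.038 -0.065  0.01 ] tool cm [19.    0.08 -0.34] Fz tool [1.4 0.5 0.6] Mt [-0.01 -0.07 -0.02] open 60.0 tilt [ 0.0061 -0.0027 -1.    ] yaw 76.3
281 230
```

View pics/s6.png

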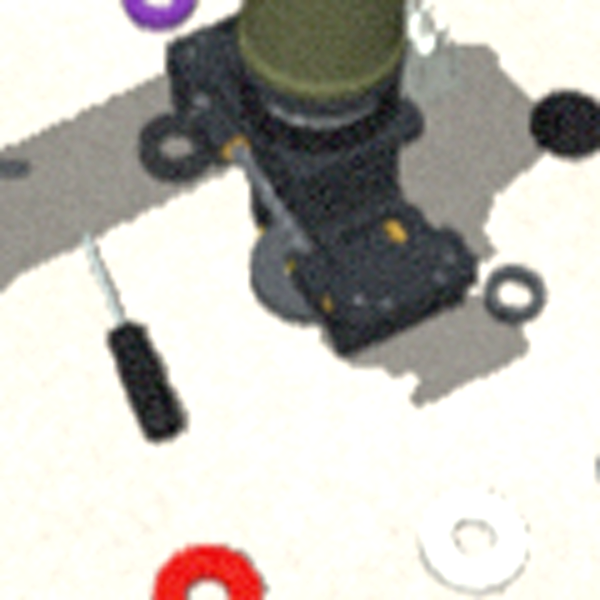

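Run:
```python
from h import *
a=np.linspace(0,2*np.pi,180)
for zc in (.176,.186,.196,.206):
    P=np.array([proj("side",(.451+.031*np.cos(t),-.246+.031*np.sin(t),zc+s)) for t in a for s in(-.007,.007)])
    print(zc,"left",P[:,0].min(),"bottom",P[:,1].max(),"crop",(P[:,0].min()-221)*5,(P[:,1].max()-170)*5)
```

```text
0.176 left 270.4533078764913 bottom 239.10016675976001 crop 247.26653938245647 345.50083379880004
0.186 left 270.5063646174131 bottom 237.04637078183697 crop 247.53182308706556 335.23185390918485
0.196 left 270.56015422383757 bottom 234.96369109609105 crop 247.80077111918786 324.81845548045527
0.206 left 270.6146919858208 bottom 232.8515140754667 crop 248.073459929104 314.2575703773335
```

```bash
python3 go.py 586 182.5 120; python3 -m pendant '[[[0,0,0,0,1.5,0,5.5],[0,0,0,0,3,0.2,5.5],[0,0,0,0,4,0.3,5.5],[0,0,0,0,4.1,0.3,5.5],[0,0,0,0,4.1,0.3,5.5],[0,0,0,0,4.1,0.3,5.5],[0,0,0,0,4.1,0.3,5.5],[0,0,0,0,4.1,0.3,5.5],[0,0,0,0,4.1,0.3,5.5],[0,0,0,0,4.1,0.3,5.5]]]' 30 >/dev/null;python3 go.py 586 182.5 120
```

```text
clk 10.4333 pos [ 451.17 -246.22  169.2 ] F [ 0.6 -0.4 -0.4] M [-0.068 -0.04  -0.034] tool cm [ 4.87 44.85  2.9 ] Fz tool [ 0.4 -0.3  0.6] Mt [ 0.03 -0.06 -0.06] open 59.9 tilt [ 0.0067 -0.0032 -1.    ] yaw 76.29
clk 11.2667 pos [562.   111.9  164.04] F [ 0.5  0.2 -2.2] M [-0.045 -0.049  0.018] tool cm [4.39 7.43 0.67] Fz tool [2.2 0.3 0.5] Mt [-0.02 -0.06 -0.03] open 60.3 tilt [-1.6e-03 -8.0e-04 -1.0e+00] yaw 76.34
```

```bash
python3 -m pendant '[[[0,0,0,0,2.5,0.2,5.5],[0,0,0,0.5,1.5,0.1,5.5],[0,0,0,1,0.8,0,5.5],[0,0,0,1,0.3,0,5.5],[0,0,0,1,0,0,5.5],[0,0,0,0.5,0,0,5.5],[0,0,0,0,0,0,5.5],[0,0,0,0,0,0,5.5]]]' 30 >/dev/null;python3 go.py 586 182.5 100;python3 -m pendant '[[[0,0,0,0,0,0,5.5],[0,0,0,0,0,0,5.5]]]' 30 >/dev/null;python3 go.py 586 182.5 100
```

```text
clk 11.9333 pos [577.11 156.87 124.39] F [-0.1 -0.5 -0.3] M [-0.026 -0.017  0.014] tool cm [2.43 2.7  0.25] Fz tool [ 0.3 -0.5  0.1] Mt [-0.01 -0.02 -0.02] open 60.3 tilt [-0.0013 -0.0014 -1.    ] yaw 76.19
clk 12.1 pos [577.89 158.37 125.45] F [ 0.2 -0.1 -0.7] M [ 0.04  -0.008 -0.049] tool cm [2.55 2.54 0.21] Fz tool [ 0.7 -0.   0.2] Mt [0.05 0.   0.04] open 60.1 tilt [ 1.e-03  2.e-04 -1.e+00] yaw 76.26
```

```bash
python3 -m pendant '[[[0,0,0,0,1,0.1,5.5],[0,0,0,0.7,1,0.1,5.5],[0,0,0,0.7,0.5,0,5.5],[0,0,0,0.5,0,0,5.5],[0,0,0,0,0,0,5.5],[0,0,0,0,0,0,5.5],[0,0,0,0,0,0,5.5]]]' 30 >/dev/null;python3 go.py 586 182.5 100
python3 - <<'E'
from h import *
T=[]
for n in("side","top"):
    im=eyes.snapshot(n)[:,:,::-1];u,v=map(int,proj(n,(.586,.183,.11)));print(u,v);T.append(np.clip(1.8*cv2.resize(im[v-30:v+30,u-30:u+30],(400,400),interpolation=cv2.INTER_CUBIC).astype(float),0,255).astype(np.uint8))
cv2.imwrite("pics/w7.png",np.hstack(T))
E
```

```text
clk 12.6833 pos [585.22 182.23 105.73] F [ 0.3 -0.1 -1.1] M [-0.048  0.002  0.022] tool cm [0.57 0.05 0.07] Fz tool [ 1.1 -0.   0.3] Mt [-0.02 -0.01 -0.05] open 60.1 tilt [-4.e-04 -6.e-04 -1.e+00] yaw 76.3
221 133
164 159
```

View pics/w7.png

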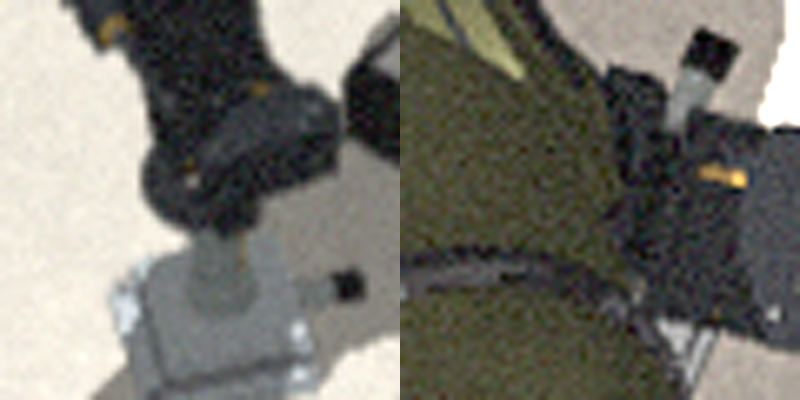

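Run:
```python
from h import *
g=cv2.imread("pics/side0.png").astype(float)
for v in range(136,150): print(v,np.round(g[v,213:233].mean(1)).astype(int))
for P in [(.5885,.1818,.1),(.5885,.1818,.08),(.5885,.1818,.058)]: print(proj("side",P))
lat=np.array([.75187,-.65910,0])
print(proj("side",np.array([.5885,.1818,.08])-.011*lat),proj("side",np.array([.5885,.1818,.08])+.011*lat))
```

```text
136 [125 122 125 124 100  53  84  96 106 115 105 101  87  95 126 126 124 124
 122 118]
137 [124 123 125 124 118  78  90  86 100 108 101  91  65  71 115 127 124 128
 119 112]
138 [124 126 127 127 125 105  92  77  79  82  80  68  57  55  93 120 120 124
 123 124]
139 [124 125 126 127 128 114 100  83  77  72  73  66  61  53  79 104 105 118
 118 127]
140 [122 124 124 125 119 107 103  92  75  74  70  68  57  51  56  73  78 105
 117 120]
141 [110 121 119 124 115 115 111  88  75  75  70  67  61  50  49  65  68  74
 106 121]
142 [114 118 117 118 117 119 110  84  72  72  72  70  60  50  52  61  67  72
  96 120]
143 [117 119 117 116 118 113 102  87  74  74  73  71  62  54  56  72  79  95
 114 120]
144 [115 115 116 118 116 116 100  88  71  75  74  72  64  58  75  93  81 103
 119 119]
145 [115 117 116 119 114 111  97  95  78  76  70  70  66  69  90  89  71  83
 114 121]
146 [117 117 116 118 118 113  88  96  90  85  82  75  81  84  89  74  62  99
 118 115]
147 [123 119 117 116 116 111  88  86  94  95  94  91  92  90  75  57  78 117
 118 117]
148 [122 119 116 118 118 116  92  74  75  85  86  85  78  74  66  70  94 122
 120 116]
149 [ 92 116 117 115 118 116 105  87  79  71  76  72  73  65  80  99 116 122
 117 120]
[222.79154982 135.88157635]
[223.21541867 140.09988973]
[223.67139965 144.63778073]
[219.94749319 140.13819295] [226.48398135 140.06157903]
```

```bash
python3 go.py 587.5 180.5 90; python3 -m pendant '[[[0,0,0,0.5,-0.1,0.25,5.5],[0,0,0,0.5,0,0,5.5],[0,0,0,0.4,0,0,5.5],[0,0,0,0,0,0,5.5],[0,0,0,0,0,0,5.5]]]' 30 >/dev/null;python3 go.py 587.5 180.5 84
```

```text
clk 12.7833 pos [585.47 182.32 106.09] F [ 0.7  0.5 -0.8] M [ 0.035  0.009 -0.014] tool cm [ 1.61 -0.13  0.24] Fz tool [0.8 0.7 0.6] Mt [0.01 0.02 0.03] open 60.1 tilt [ 3.e-04 -2.e-04 -1.e+00] yaw 76.28
clk 13.2 pos [587.16 181.07  91.41] F [ 0.4  0.3 -1.1] M [-0.032  0.035  0.007] tool cm [ 0.74 -0.05  0.05] Fz tool [1.1 0.4 0.3] Mt [-0.01  0.03 -0.04] open 60.3 tilt [-1.e-03 -3.e-04 -1.e+00] yaw 76.32
```

```bash
python3 -m pendant '[[[0,0,0,0.35,-0.05,0.03,5.5],[0,0,0,0.25,0,0,5.5],[0,0,0,0,0,0,5.5]]]' 30 >/dev/null;python3 go.py 587.5 180.5 84; for i in 1 2 ; do python3 -m pendant '[[[0,0,0,0.15,0,0,5.5],[0,0,0,0,0,0,5.5]]]' 30 >/dev/null;python3 go.py 587.5 180.5 84; done
```

```text
clk 13.45 pos [587.35 180.49  85.38] F [-0.1 -0.2 -1.5] M [ 0.006 -0.038  0.013] tool cm [0.14 0.01 0.01] Fz tool [ 1.5 -0.2 -0. ] Mt [-0.01 -0.04  0.01] open 59.8 tilt [-8.e-04 -3.e-04 -1.e+00] yaw 76.32
clk 13.6167 pos [587.58 180.65  84.21] F [-1.  -0.1 -1.5] M [-0.02  -0.03   0.032] tool cm [ 0.02 -0.02 -0.  ] Fz tool [ 1.5 -0.4 -0.9] Mt [-0.03 -0.03 -0.01] open 60.0 tilt [-3.e-04 -0.e+00 -1.e+00] yaw 76.32
clk 13.7833 pos [587.6  180.67  82.76] F [-0.3  0.8 -1.4] M [ 0.019 -0.008 -0.065] tool cm [-0.12 -0.02 -0.01] Fz tool [ 1.4  0.7 -0.5] Mt [ 0.06 -0.    0.02] open 59.9 tilt [-1.e-04  0.e+00 -1.e+00] yaw 76.32
```

```bash
for i in 1 2 3 4; do python3 -m pendant '[[[0,0,0,0.15,0,0,5.5],[0,0,0,0,0,0,5.5]]]' 30 >/dev/null;python3 go.py 587.5 180.5 45; done
```

```text
clk 13.95 pos [588.01 180.85  81.79] F [-0.8 -0.7  2.1] M [ 0.02   0.079 -0.002] tool cm [ 3.68 -0.05 -0.04] Fz tool [-2.1 -0.9 -0.6] Mt [0.   0.08 0.  ] open 60.0 tilt [ 8.e-04  4.e-04 -1.e+00] yaw 76.32
clk 14.1167 pos [588.52 181.27  81.14] F [-1.7 -0.1  8.7] M [0.068 0.157 0.009] tool cm [ 3.61 -0.1  -0.09] Fz tool [-8.7 -0.5 -1.6] Mt [-0.01  0.17  0.03] open 60.1 tilt [ 0.0021  0.0011 -1.    ] yaw 76.33
clk 14.2833 pos [589.44 182.37  79.58] F [2.  2.6 0.9] M [ 0.493 -0.412  0.015] tool cm [ 3.46 -0.24 -0.16] Fz tool [-0.9  3.   1.3] Mt [-0.01 -0.28  0.58] open 60.1 tilt [ 0.0042  0.0031 -1.    ] yaw 76.35
clk 14.45 pos [589.54 182.73  77.24] F [ 4.7  4.5 -1.6] M [ 0.911 -0.936 -0.036] tool cm [ 3.22 -0.28 -0.16] Fz tool [1.6 5.5 3.5] Mt [ 0.04 -0.7   1.11] open 60.0 tilt [ 0.0041  0.0035 -1.    ] yaw 76.36
```

```bash
for i in 1; do python3 -m pendant '[[[0,0,0,0,0.15,0.12,5.5],[0,0,0,0,0,0,5.5]]]' 30 >/dev/null;python3 go.py 589 182.5 45; python3 -m pendant '[[[0,0,0,0.2,0,0,5.5],[0,0,0,0.2,0,0,5.5],[0,0,0,0,0,0,5.5]]]' 30 >/dev/null;python3 go.py 589 182.5 45; done
```

```text
clk 14.6167 pos [589.62 182.75  76.75] F [2.4 2.9 0.5] M [ 0.727 -0.394 -0.001] tool cm [ 3.18 -0.04 -0.06] Fz tool [-0.5  3.4  1.6] Mt [ 0.   -0.21  0.8 ] open 60.1 tilt [ 6.0e-04  1.2e-03 -1.0e+00] yaw 76.34
clk 14.8667 pos [589.59 182.8   72.64] F [ 2.4  4.5 -0.3] M [ 0.993 -0.595 -0.033] tool cm [ 2.76 -0.05 -0.05] Fz tool [0.4 5.  1.3] Mt [ 0.03 -0.34  1.11] open 60.1 tilt [ 9.0e-04  1.5e-03 -1.0e+00] yaw 76.35
```

```bash
python3 -m pendant '[[[0,0,0,0.2,0.12,0.03,5.5],[0,0,0,0.2,0,0,5.5],[0,0,0,0.2,0,0,5.5],[0,0,0,0,0,0,5.5]]]' 30 >/dev/null;python3 go.py 589 182.5 45; python3 -m pendant '[[[0,0,0,0.2,0,0,5.5],[0,0,0,0.2,0,0,5.5],[0,0,0,0.2,0,0,5.5],[0,0,0,0,0,0,5.5]]]' 30 >/dev/null;python3 go.py 589 182.5 45
```

```text
clk 15.2 pos [590.23 182.73  66.55] F [ 3.6  3.1 -0.5] M [ 0.663 -0.779 -0.029] tool cm [ 2.15 -0.05 -0.12] Fz tool [0.5 3.8 2.7] Mt [ 0.03 -0.6   0.83] open 60.1 tilt [ 7.e-04 -0.e+00 -1.e+00] yaw 76.31
clk 15.5333 pos [590.15 182.8   60.62] F [3.  2.4 0.1] M [ 0.556 -0.789 -0.026] tool cm [ 1.56 -0.06 -0.11] Fz tool [-0.1  3.1  2.3] Mt [ 0.03 -0.63  0.73] open 60.3 tilt [ 6.e-04  1.e-04 -1.e+00] yaw 76.31
```

```bash
python3 -m pendant '[[[0,0,0,0.3,0.08,0.06,5.5],[0,0,0,0.3,0,0,5.5],[0,0,0,0.3,0,0,5.5],[0,0,0,0.3,0,0,5.5],[0,0,0,0.3,0,0,5.5],[0,0,0,0.2,0,0,5.5],[0,0,0,0,0,0,5.5]]]' 30 >/dev/null;python3 go.py 590 182.7 38; for i in 1 2; do python3 -m pendant '[[[0,0,0,0.12,0,0,5.5],[0,0,0,0,0,0,5.5]]]' 30 >/dev/null;python3 go.py 590 182.7 38; done
```

```text
clk 16.1167 pos [590.2  182.84  43.07] F [ 2.4  0.1 -2.7] M [-0.06  -0.628 -0.   ] tool cm [ 0.51 -0.02 -0.02] Fz tool [2.7 0.7 2.3] Mt [ 0.   -0.62  0.09] open 59.8 tilt [-0.001 -0.001 -1.   ] yaw 76.31
clk 16.2833 pos [590.29 182.86  42.3 ] F [ 2.9 -0.5 -0.8] M [-0.153 -0.606 -0.034] tool cm [ 0.43 -0.02 -0.02] Fz tool [0.8 0.2 2.9] Mt [ 0.03 -0.63 -0.01] open 59.7 tilt [-8.e-04 -9.e-04 -1.e+00] yaw 76.3
clk 16.45 pos [590.47 182.97  41.34] F [ 2.4 -1.8 -1. ] M [-0.256 -0.59   0.033] tool cm [ 0.33 -0.04 -0.04] Fz tool [ 1.  -1.2  2.8] Mt [-0.03 -0.63 -0.11] open 60.2 tilt [-3.e-04 -7.e-04 -1.e+00] yaw 76.3
```

```bash
for i in 1 2 3 4; do python3 -m pendant '[[[0,0,0,0.12,0,0,5.5],[0,0,0,0,0,0,5.5]]]' 30 >/dev/null;python3 go.py 590 182.7 38; done
```

```text
clk 16.6167 pos [590.59 183.15  40.2 ] F [ 3.8 -2.2  0.1] M [-0.385 -0.584  0.043] tool cm [ 0.22 -0.06 -0.05] Fz tool [-0.1 -1.2  4.2] Mt [-0.04 -0.66 -0.24] open 59.8 tilt [-0.e+00 -4.e-04 -1.e+00] yaw 76.3
clk 16.7833 pos [590.59 183.36  38.98] F [ 2.1 -1.3  1.2] M [-0.377 -0.61  -0.016] tool cm [ 0.1  -0.08 -0.04] Fz tool [-1.2 -0.8  2.4] Mt [ 0.02 -0.68 -0.22] open 59.9 tilt [-0.e+00 -2.e-04 -1.e+00] yaw 76.31
clk 16.95 pos [590.56 183.52  37.78] F [ 3.  -2.7 -0.4] M [-0.315 -0.584  0.006] tool cm [-0.02 -0.09 -0.04] Fz tool [ 0.4 -1.9  3.6] Mt [-0.01 -0.64 -0.17] open 60.3 tilt [-0.  0. -1.] yaw 76.32
clk 17.1167 pos [590.69 183.54  37.52] F [ 0.8 -2.   7.4] M [-0.527 -0.219 -0.007] tool cm [-0.05 -0.1  -0.05] Fz tool [-7.4 -1.8  1.2] Mt [ 0.01 -0.34 -0.46] open 60.2 tilt [ 4.e-04 -1.e-04 -1.e+00] yaw 76.31
```

```bash
python3 -m pendant '[[[0,0,0,0.12,0,0,5.5],[0,0,0,0,0,0,5.5]]]' 30 >/dev/null;python3 go.py 590 182.7 38;  python3 -m pendant '[[[0,0,0,-0.1,0,0,5.5],[0,0,0,0,0,0,6],[0,0,0,0,0,0,6.4],[0,0,0,0,0,0,6.8],[0,0,0,0,0,0,7],[0,0,0,0,0,0,7]]]' >/dev/null;python3 go.py 590 182.7 38
```

```text
clk 17.2833 pos [590.71 183.54  37.42] F [-0.4 -2.9 15.4] M [-0.618  0.17   0.03 ] tool cm [-0.06 -0.1  -0.05] Fz tool [-15.4  -2.9   0.3] Mt [-0.03  0.02 -0.64] open 60.2 tilt [ 7.e-04 -2.e-04 -1.e+00] yaw 76.31
clk 17.7833 pos [589.44 184.09  35.92] F [-0.7 -0.3 -0.4] M [-0.001  0.021  0.002] tool cm [-0.21 -0.12  0.09] Fz tool [ 0.4 -0.5 -0.6] Mt [-0.    0.02 -0.01] open 69.8 tilt [-2.e-03  3.e-04 -1.e+00] yaw 76.36
```

```bash
python3 -m pendant '[[[0,0,0,-1,-0.05,0,7],[0,0,0,-2,0,0,7],[0,0,0,-3,0,0,7],[0,0,0,-3,0,0,6.8],[0,0,0,-1.5,-1,0,6.8],[0,0,0,-0.5,-3,0,6.8],[0,0,0,0,-4,0,6.8],[0,0,0,0,-4,0.1,6.8],[0,0,0,0,-4,0.1,6.8]]]' >/dev/null;python3 go.py 543.3 -34 40
```

```text
clk 18.5333 pos [553.89  25.99 147.35] F [-0.5 -1.6 -0.2] M [-0.055 -0.04   0.045] tool cm [10.73 -6.08  0.37] Fz tool [ 0.2 -1.7 -0.1] Mt [-0.05 -0.05 -0.04] open 68.0 tilt [ 6.e-04  1.e-04 -1.e+00] yaw 76.4
```

```bash
python3 -m pendant '[[[0,0,0,1,-2.5,0.2,6.6],[0,0,0,2,-1.5,0.1,6.6],[0,0,0,2.5,-0.5,0,6.6],[0,0,0,2.5,-0.2,0,6.4],[0,0,0,2,0,0,6.4],[0,0,0,0.7,0,0,6.4],[0,0,0,0,0,0,6.4],[0,0,0,0,0,0,6.4]]]' >/dev/null;python3 go.py 543.3 -34 10;python3 - <<'E'
from h import *
T=[]
for P in[(.588,.183,.065),(.543,-.034,.02)]:
    for n in("side","top"):
        im=eyes.snapshot(n)[:,:,::-1] if P[2]>.03 else I[n]
        if P[2]>.03: I=globals().setdefault('I',{}); I[n]=im
        u,v=map(int,proj(n,P));T.append(np.clip(1.8*cv2.resize(im[v-30:v+30,u-30:u+30],(300,300),interpolation=cv2.INTER_CUBIC).astype(float),0,255).astype(np.uint8))
cv2.imwrite("pics/w8.png",np.vstack([np.hstack(T[:2]),np.hstack(T[2:])]))
E
```

```text
clk 19.2 pos [546.66 -18.86  40.12] F [-0.2  0.8 -0.5] M [-0.018 -0.067  0.056] tool cm [ 3.01 -1.55  0.03] Fz tool [ 0.5  0.8 -0.4] Mt [-0.06 -0.07 -0.  ] open 64.2 tilt [ 4.e-04  2.e-04 -1.e+00] yaw 76.35
```

View pics/w8.png

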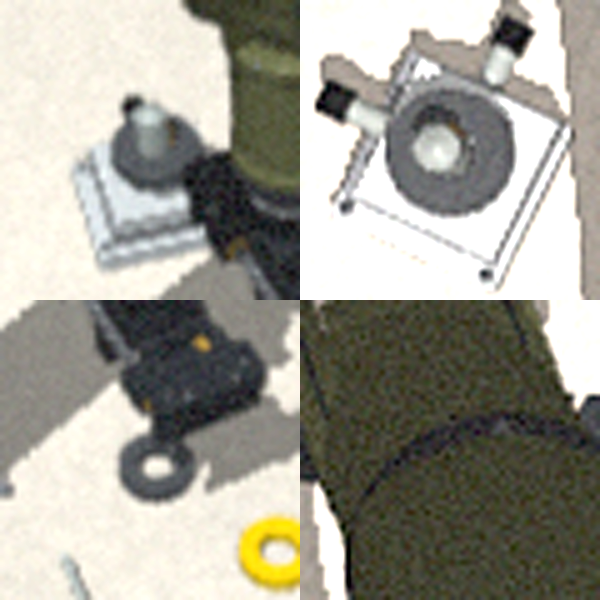

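```bash
python3 -m pendant '[[[0,0,0,0,-1.2,0,6.4],[0,0,0,0.5,-0.35,0,6.4],[0,0,0,1,0,0,6.4],[0,0,0,0.5,0,0,6.4],[0,0,0,0,0,0,6.4]]]' >/dev/null;python3 go.py 543.3 -34 -19
```

```text
clk 19.7167 pos [541.72 -34.28  18.11] F [-0.3  0.1  0.8] M [ 0.03  -0.008  0.016] tool cm [3.71 0.07 0.16] Fz tool [-0.8  0.  -0.4] Mt [-0.02 -0.    0.03] open 64.2 tilt [-2.3e-03  2.0e-04 -1.0e+00] yaw 76.31
```

```bash
python3 -m pendant '[[[0,0,0,1.2,0,0.1,6.4],[0,0,0,1.2,0,0,6.4],[0,0,0,0.8,0,0,6.4],[0,0,0,0.2,0,0,6.4],[0,0,0,0,0,0,6.4]]]' >/dev/null;python3 go.py 543.3 -34 -19
```

```text
clk 20.1333 pos [542.83 -34.31 -15.72] F [ 0.7 -0.2 -0.2] M [ 0.047  0.028 -0.038] tool cm [0.33 0.04 0.04] Fz tool [ 0.2 -0.   0.8] Mt [0.04 0.04 0.04] open 64.0 tilt [-0.0021  0.     -1.    ] yaw 76.35
```

```bash
python3 -m pendant '[[[0,0,0,0.2,0,0,6.4],[0,0,0,0.1,0,0,6.4],[0,0,0,0,0,0,6.4]]]' >/dev/null;python3 go.py 543.3 -34 -19;python3 -m pendant '[[[0,0,0,0,0,0,5.6],[0,0,0,0,0,0,5.2],[0,0,0,0,0,0,4.7],[0,0,0,0,0,0,4.5],[0,0,0,0,0,0,4.5]]]' 10 >/dev/null;python3 go.py 543.3 -34 -19
```

```text
clk 20.3833 pos [543.79 -34.5  -17.38] F [-0.6 -0.7 -0.3] M [ 0.045 -0.003 -0.031] tool cm [ 0.16  0.04 -0.06] Fz tool [ 0.3 -0.8 -0.4] Mt [0.03 0.01 0.04] open 63.9 tilt [ 4.e-04  1.e-04 -1.e+00] yaw 76.32
clk 20.8 pos [543.84 -34.59 -17.24] F [-0.5  0.8  1.2] M [-0.023  0.003 -0.009] tool cm [ 0.18  0.04 -0.07] Fz tool [-1.2  0.7 -0.7] Mt [ 0.01 -0.   -0.02] open 48.7 tilt [ 5.e-04  0.e+00 -1.e+00] yaw 76.32
```

```bash
python3 -m pendant '[[[0,0,0,0,0,0,5.3],[0,0,0,0,0,0,5.3],[0,0,0,0.25,0,0,5.3],[0,0,0,0,0,0,5.3]]]' 10 >/dev/null;python3 go.py 543.3 -34 -19;python3 -m pendant '[[[0,0,0,0,0,0,4.6],[0,0,0,0,0,0,4.4],[0,0,0,0,0,0,4.4],[0,0,0,0,0,0,4.4],[0,0,0,0,0,0,4.4]]]' 30 >/dev/null;python3 go.py 543.3 -34 -19
```

```text
clk 21.1333 pos [543.43 -34.44 -20.41] F [-0.4 -0.3 -0.1] M [-0.037 -0.016 -0.007] tool cm [-0.14  0.04 -0.02] Fz tool [ 0.1 -0.4 -0.4] Mt [ 0.01 -0.02 -0.03] open 52.7 tilt [-5.e-04  2.e-04 -1.e+00] yaw 76.32
clk 21.55 pos [543.61 -34.55 -20.02] F [ 0.3 -0.4  0.2] M [-0.025 -0.046 -0.05 ] tool cm [-0.1   0.05 -0.04] Fz tool [-0.2 -0.3  0.4] Mt [ 0.05 -0.05 -0.01] open 48.1 tilt [-1.e-04  1.e-04 -1.e+00] yaw 76.31
```

```bash
python3 -m pendant '[[[0,0,0,-1,0,0,4.4],[0,0,0,-2,0,0,4.4],[0,0,0,-3,0,0,4.4],[0,0,0,-3,0,0,4.4],[0,0,0,-3,0.8,0,4.4],[0,0,0,-2,2.5,0.1,4.4],[0,0,0,-0.7,3.8,0.1,4.4],[0,0,0,0,3.8,0.1,4.4],[0,0,0,0,3.8,0,4.4],[0,0,0,0,3,0,4.4]]]' 30 >/dev/null;python3 go.py 590 182.8 90
```

```text
clk 22.3833 pos [588.75 140.56 128.42] F [ 0.1  0.3 -1.3] M [-0.007 -0.064 -0.012] tool cm [ 3.85  4.13 -0.87] Fz tool [1.3 0.3 0. ] Mt [ 0.01 -0.06  0.01] open 48.5 tilt [ 0.0016  0.0024 -1.    ] yaw 76.44
```

```bash
python3 -m pendant '[[[0,0,0,0,1.8,-0.4,4.4],[0,0,0,0.8,1.2,-0.3,4.4],[0,0,0,1,0.5,-0.1,4.4],[0,0,0,1,0,0,4.4],[0,0,0,0.5,0,0,4.4],[0,0,0,0,0,0,4.4],[0,0,0,0,0,0,4.4]]]' 30 >/dev/null;python3 go.py 590 182.8 90
```

```text
clk 22.9667 pos [588.65 170.21  93.28] F [ 0.2 -0.3 -0.1] M [-0.004 -0.034 -0.058] tool cm [ 0.33  1.26 -0.17] Fz tool [ 0.1 -0.3  0.3] Mt [ 0.06 -0.03  0.  ] open 48.1 tilt [-0.0015 -0.0018 -1.    ] yaw 76.17
```

```bash
python3 -m pendant '[[[0,0,0,-0.1,0.7,-0.1,4.4],[0,0,0,0,0.5,-0.05,4.4],[0,0,0,0,0,0,4.4],[0,0,0,0,0,0,4.4],[0,0,0,0,0,0,4.4]]]' 30 >/dev/null;python3 go.py 590 182.8 86
```

```text
clk 23.3833 pos [590.39 184.73  95.24] F [-0.8 -0.4  0.1] M [-0.002  0.    -0.002] tool cm [ 0.92 -0.2   0.01] Fz tool [-0.1 -0.6 -0.7] Mt [ 0.  0. -0.] open 48.1 tilt [ 3.e-04  1.e-04 -1.e+00] yaw 76.33
```

```bash
python3 -m pendant '[[[0,0,0,0.4,-0.2,0,4.4],[0,0,0,0.4,0,0,4.4],[0,0,0,0,0,0,4.4],[0,0,0,0,0,0,4.4]]]' 30 >/dev/null;python3 go.py 590 182.8 84; for i in 1 2 3; do python3 -m pendant '[[[0,0,0,0.15,0,0,4.4],[0,0,0,0,0,0,4.4]]]' 30 >/dev/null;python3 go.py 590 182.8 84; done
```

```text
clk 23.7167 pos [589.46 182.34  86.51] F [-0.2 -0.1 -0.5] M [-0.015 -0.017 -0.046] tool cm [0.25 0.06 0.04] Fz tool [ 0.5 -0.1 -0.1] Mt [ 0.05 -0.02 -0.01] open 48.3 tilt [-1.e-03 -5.e-04 -1.e+00] yaw 76.31
clk 23.8833 pos [589.78 182.69  85.32] F [ 0.6  0.8 -0.5] M [ 0.015  0.011 -0.002] tool cm [0.13 0.02 0.02] Fz tool [0.5 0.9 0.4] Mt [0.   0.01 0.01] open 48.7 tilt [-2.e-04  0.e+00 -1.e+00] yaw 76.32
clk 24.05 pos [589.75 182.72  83.82] F [ 1.   0.4 -0.6] M [-0.022  0.021  0.054] tool cm [-0.02  0.01  0.02] Fz tool [0.6 0.6 0.8] Mt [-0.05  0.02 -0.03] open 48.5 tilt [-2.e-04  0.e+00 -1.e+00] yaw 76.32
clk 24.2167 pos [589.7  182.68  82.28] F [-0.3  0.5 -0.3] M [ 0.018 -0.032 -0.001] tool cm [-0.17  0.02  0.03] Fz tool [ 0.3  0.4 -0.4] Mt [ 0.   -0.03  0.02] open 48.2 tilt [-3.e-04 -0.e+00 -1.e+00] yaw 76.32
```

```bash
for i in 1 2 3 4; do python3 -m pendant '[[[0,0,0,0.15,0,0,4.4],[0,0,0,0,0,0,4.4]]]' 30 >/dev/null;python3 go.py 590 182.8 52; done
```

```text
clk 24.3833 pos [589.69 182.66  80.78] F [ 0.3 -0.3 -0.8] M [-0.012 -0.02  -0.002] tool cm [2.88 0.02 0.03] Fz tool [ 0.8 -0.3  0.3] Mt [ 0.   -0.02 -0.01] open 48.1 tilt [-3.e-04 -0.e+00 -1.e+00] yaw 76.32
clk 24.55 pos [589.95 182.86  79.34] F [-0.3  0.2 -0.5] M [ 0.01  -0.096 -0.012] tool cm [ 2.73 -0.01  0.01] Fz tool [ 0.5  0.2 -0.3] Mt [ 0.01 -0.09  0.03] open 48.3 tilt [ 2.e-04  3.e-04 -1.e+00] yaw 76.32
clk 24.7167 pos [590.01 182.87  77.87] F [ 0.7 -0.5 -1.6] M [ 0.111 -0.097  0.064] tool cm [ 2.59 -0.01  0.  ] Fz tool [ 1.6 -0.3  0.8] Mt [-0.06 -0.07  0.13] open 48.3 tilt [ 4.e-04  3.e-04 -1.e+00] yaw 76.32
clk 24.8833 pos [590.   182.89  76.39] F [ 1.1  1.  -0.9] M [ 0.094 -0.165  0.028] tool cm [ 2.44 -0.01  0.  ] Fz tool [0.9 1.2 0.8] Mt [-0.03 -0.14  0.13] open 48.1 tilt [ 3.e-04  4.e-04 -1.e+00] yaw 76.32
```

```bash
python3 -m pendant '[[[0,0,0,0.3,0,0,4.4],[0,0,0,0.3,0,0,4.4],[0,0,0,0.3,0,0,4.4],[0,0,0,0,0,0,4.4]]]' 30 >/dev/null;python3 go.py 590 182.8 52;python3 -m pendant '[[[0,0,0,0.3,0,0,4.4],[0,0,0,0.3,0,0,4.4],[0,0,0,0.3,0,0,4.4],[0,0,0,0.15,0,0,4.4],[0,0,0,0,0,0,4.4]]]' 30 >/dev/null;python3 go.py 590 182.8 52; for i in 1 2 3; do python3 -m pendant '[[[0,0,0,0.12,0,0,4.4],[0,0,0,0,0,0,4.4]]]' 30 >/dev/null;python3 go.py 590 182.8 52; done
```

```text
clk 25.2167 pos [590.59 182.7   67.03] F [ 2.2 -0.1 -3.7] M [ 0.123 -0.657  0.019] tool cm [ 1.5  -0.01 -0.06] Fz tool [3.7 0.4 2.2] Mt [-0.02 -0.61  0.27] open 48.1 tilt [ 1.2e-03  3.0e-04 -1.0e+00] yaw 76.31
clk 25.6333 pos [590.55 182.7   56.8 ] F [ 4.6  0.3 -1.7] M [ 0.033 -0.938  0.043] tool cm [ 0.48 -0.   -0.06] Fz tool [1.7 1.4 4.4] Mt [-0.04 -0.9   0.25] open 48.5 tilt [ 1.2e-03  3.0e-04 -1.0e+00] yaw 76.3
clk 25.8 pos [590.45 182.74  55.85] F [ 3.5  1.2 -0.8] M [-0.011 -0.959  0.005] tool cm [ 0.38 -0.01 -0.05] Fz tool [0.8 2.  3.1] Mt [-0.01 -0.93  0.22] open 48.1 tilt [ 1.1e-03  3.0e-04 -1.0e+00] yaw 76.31
clk 25.9667 pos [590.23 182.82  54.68] F [4.2 0.5 0.6] M [ 0.018 -0.89  -0.055] tool cm [ 0.27 -0.01 -0.02] Fz tool [-0.6  1.5  4. ] Mt [ 0.05 -0.86  0.23] open 48.1 tilt [ 8.e-04  4.e-04 -1.e+00] yaw 76.32
clk 26.1333 pos [590.08 182.86  53.45] F [ 4.3 -0.2  0.9] M [ 0.095 -0.885  0.004] tool cm [ 0.14 -0.01 -0.01] Fz tool [-0.9  0.8  4.2] Mt [-0.   -0.84  0.3 ] open 48.0 tilt [ 6.e-04  3.e-04 -1.e+00] yaw 76.32
```

```bash
for i in 1 2 3; do python3 -m pendant '[[[0,0,0,0.1,0,0,4.4],[0,0,0,0,0,0,4.4]]]' 30 >/dev/null;python3 go.py 590 182.8 52; done
```

```text
clk 26.3 pos [590.01 182.88  52.41] F [4.6 0.2 1.7] M [ 0.055 -0.942 -0.001] tool cm [ 0.04 -0.01  0.  ] Fz tool [-1.6  1.3  4.4] Mt [ 0.   -0.9   0.28] open 48.3 tilt [ 4.e-04  3.e-04 -1.e+00] yaw 76.32
clk 26.4667 pos [590.07 182.86  51.68] F [ 3.8 -0.6  4. ] M [ 0.095 -0.819 -0.066] tool cm [-0.03 -0.01 -0.01] Fz tool [-4.   0.3  3.8] Mt [ 0.07 -0.77  0.29] open 48.4 tilt [ 5.e-04  3.e-04 -1.e+00] yaw 76.32
clk 26.6333 pos [590.14 182.84  51.64] F [ 2.  -1.  11.3] M [-0.041 -0.368  0.003] tool cm [-0.04 -0.01 -0.01] Fz tool [-11.3  -0.5   2.2] Mt [-0.   -0.37  0.05] open 48.3 tilt [ 9.e-04  2.e-04 -1.e+00] yaw 76.32
```

```bash
python3 -m pendant '[[[0,0,0,0.1,0,0,4.4],[0,0,0,0,0,0,4.4]]]' 30 >/dev/null;python3 go.py 590 182.8 52; python3 -m pendant '[[[0,0,0,-0.1,0,0,4.4],[0,0,0,0,0,0,4.8],[0,0,0,0,0,0,5.4],[0,0,0,0,0,0,6],[0,0,0,0,0,0,6]]]' 30 >/dev/null;python3 go.py 590 182.8 52; python3 -m pendant '[[[0,0,0,-1,0,0,6],[0,0,0,-2,0,0,6],[0,0,0,-3,0,0,6],[0,0,0,-3,-1,0,6],[0,0,0,-1,-3,0.2,6],[0,0,0,0,-3.9,0.4,6],[0,0,0,0,-4,0.4,6],[0,0,0,0,-4,0.5,6],[0,0,0,0,-4,0.5,6],[0,0,0,0,-4,0.5,6]]]' >/dev/null;python3 go.py 622.3 -255 10
```

```text
clk 26.8 pos [590.2  182.84  51.54] F [ 0.2 -0.8 17.7] M [-0.261  0.014  0.006] tool cm [-0.05 -0.01 -0.02] Fz tool [-17.7  -0.7   0.4] Mt [-0.01 -0.05 -0.26] open 48.4 tilt [ 1.2e-03  1.0e-04 -1.0e+00] yaw 76.31
clk 27.2167 pos [587.47 182.29  49.39] F [-0.2  1.  -0.1] M [ 0.045 -0.059 -0.007] tool cm [-0.26  0.11  0.23] Fz tool [ 0.1  0.9 -0.5] Mt [ 0.01 -0.05  0.06] open 59.6 tilt [-0.0045 -0.0013 -1.    ] yaw 76.35
clk 28.05 pos [556.36 -57.09 150.75] F [1.8 0.5 0.3] M [-0.008  0.005  0.01 ] tool cm [ 14.07 -17.67  11.09] Fz tool [-0.3  0.9  1.6] Mt [-0.01  0.   -0.01] open 59.8 tilt [-1.2e-03 -1.0e-04 -1.0e+00] yaw 76.35
```

```bash
python3 -m pendant '[[[0,0,0,0,-3,1.9,6],[0,0,0,0,-3,1.9,6],[0,0,0,0.5,-3,1.9,5.6],[0,0,0,1,-3,1.9,5.4],[0,0,0,1,-2.5,1.6,5.2],[0,0,0,1.5,-2,1.2,5.2],[0,0,0,1.5,-1,0.6,5.2],[0,0,0,1,-0.2,0.1,5.2],[0,0,0,0.5,0,0,5.2],[0,0,0,0,0,0,5.2]]]' >/dev/null;python3 go.py 622.3 -255 10
python3 - <<'E'
from h import *
T=[]
for n in("side","top"):
    im=eyes.snapshot(n)[:,:,::-1];u,v=map(int,proj(n,(.588,.183,.075)));T.append(np.clip(1.6*cv2.resize(im[v-30:v+30,u-30:u+30],(350,350),interpolation=cv2.INTER_CUBIC).astype(float),0,255).astype(np.uint8))
cv2.imwrite("pics/w9.png",np.hstack(T))
E
```

```text
clk 28.8833 pos [ 622.33 -251.48   79.17] F [-0.   0.6  1. ] M [ 0.004 -0.004  0.018] tool cm [ 6.92 -0.35  0.1 ] Fz tool [-1.   0.6 -0.1] Mt [-0.02 -0.    0.  ] open 51.7 tilt [-0.0031  0.0025 -1.    ] yaw 76.41
```

View pics/w9.png

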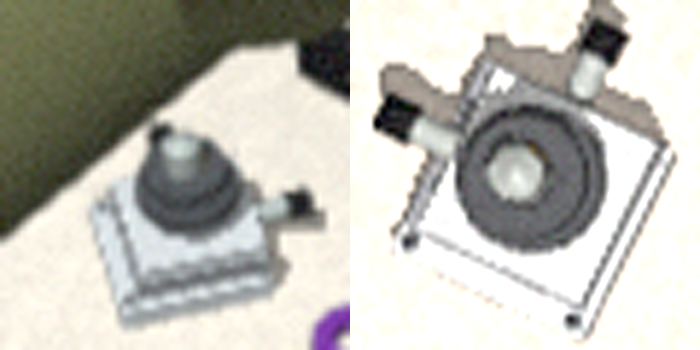

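```bash
python3 -m pendant '[[[0,0,0,1,-0.35,0.1,5.2],[0,0,0,1.5,0,0,5.2],[0,0,0,2,0,0,5.2],[0,0,0,2,0,0,5.2],[0,0,0,1,0,0,5.2],[0,0,0,0.5,0,0,5.2],[0,0,0,0,0,0,5.2]]]' >/dev/null;python3 go.py 622.3 -255 -18
```

```text
clk 29.5667 pos [ 6.2328e+02 -2.5677e+02 -4.1000e-01] F [0.3 0.2 0.4] M [0.008 0.01  0.006] tool cm [ 1.76  0.15 -0.13] Fz tool [-0.4  0.3  0.3] Mt [-0.01  0.01  0.01] open 52.0 tilt [-1.3e-03  6.0e-04 -1.0e+00] yaw 76.35
```

```bash
python3 -m pendant '[[[0,0,0,0.8,0.12,-0.1,5.2],[0,0,0,0.7,0,0,5.2],[0,0,0,0.2,0,0,5.2],[0,0,0,0,0,0,5.2]]]' >/dev/null;python3 go.py 622.3 -255 -18; python3 -m pendant '[[[0,0,0,0,0,0,4.6],[0,0,0,0,0,0,4.2],[0,0,0,0,0,0,4.2]]]' 10 >/dev/null;python3 go.py 622.3 -255 -18;python3 -m pendant '[[[0,0,0,0,0,0,3.6],[0,0,0,0,0,0,3.3],[0,0,0,0,0,0,3.3]]]' 10 >/dev/null;python3 go.py 622.3 -255 -18
```

```text
clk 29.9 pos [ 622.7  -255.71  -17.05] F [ 0.5 -0.5  0.5] M [-0.056  0.027  0.017] tool cm [ 0.09  0.06 -0.06] Fz tool [-0.5 -0.3  0.6] Mt [-0.02  0.01 -0.06] open 51.7 tilt [-8.e-04  3.e-04 -1.e+00] yaw 76.33
clk 30.15 pos [ 623.39 -256.03  -16.18] F [-0.7 -0.2  0.4] M [-0.024  0.088  0.015] tool cm [ 0.18  0.07 -0.13] Fz tool [-0.4 -0.3 -0.6] Mt [-0.01  0.08 -0.04] open 42.5 tilt [ 8.e-04 -2.e-04 -1.e+00] yaw 76.31
clk 30.4 pos [ 623.27 -256.03  -16.31] F [-0.7 -0.6  2. ] M [-0.011  0.002 -0.017] tool cm [ 0.17  0.08 -0.12] Fz tool [-2.  -0.7 -0.6] Mt [ 0.02 -0.   -0.01] open 37.3 tilt [ 5.e-04 -2.e-04 -1.e+00] yaw 76.31
```

```bash
python3 -m pendant '[[[0,0,0,0,0,0,4.1],[0,0,0,0,0,0,4.1],[0,0,0,0.3,0.05,-0.1,4.1],[0,0,0,0,0,0,4.1]]]' 10 >/dev/null;python3 go.py 622.3 -255 -20;python3 -m pendant '[[[0,0,0,0,0,0,3.6],[0,0,0,0,0,0,3.3],[0,0,0,0,0,0,3.3],[0,0,0,0,0,0,3.3]]]' 30 >/dev/null;python3 go.py 622.3 -255 -20
```

```text
clk 30.7333 pos [ 621.56 -254.8   -20.27] F [-0.2  0.1 -0.2] M [0.032 0.018 0.042] tool cm [-0.03 -0.    0.08] Fz tool [ 0.2  0.  -0.2] Mt [-0.04  0.03  0.03] open 40.8 tilt [-1.2e-03  6.0e-04 -1.0e+00] yaw 76.33
clk 31.0667 pos [ 622.19 -255.13  -19.65] F [-0.6 -0.1 -0.6] M [-0.022 -0.011 -0.034] tool cm [0.04 0.02 0.01] Fz tool [ 0.6 -0.3 -0.6] Mt [ 0.03 -0.02 -0.02] open 36.4 tilt [-0.e+00  1.e-04 -1.e+00] yaw 76.32
```

```bash
python3 -m pendant '[[[0,0,0,-1,0,0,3.3],[0,0,0,-2,0,0,3.3],[0,0,0,-3,0,0,3.3],[0,0,0,-3,0,0,3.3],[0,0,0,-3,1,-0.3,3.3],[0,0,0,-2,2.5,-0.8,3.3],[0,0,0,-1,3.6,-1.2,3.3],[0,0,0,0,3.7,-1.3,3.3],[0,0,0,0,3.8,-1.3,3.3],[0,0,0,0,3.8,-1.3,3.3]]]' 30 >/dev/null;python3 go.py 589.8 182.8 100
```

```text
clk 31.9 pos [605.39 -60.21 131.79] F [-0.1  0.6  0.2] M [ 0.034 -0.015 -0.033] tool cm [ 3.18 23.24 -7.29] Fz tool [-0.2  0.6 -0.2] Mt [ 0.03 -0.01  0.04] open 36.5 tilt [ 1.7e-03  1.0e-04 -1.0e+00] yaw 76.28
```

```bash
python3 -m pendant '[[[0,0,0,0,3.8,-1.2,3.3],[0,0,0,0,3.8,-1.2,3.3],[0,0,0,0,3.8,-1.2,3.3],[0,0,0,0,3.6,-1.1,3.3],[0,0,0,0,2.5,-0.8,3.3],[0,0,0,0,1.5,-0.4,3.3],[0,0,0,0,0.5,0,3.3],[0,0,0,0,0,0,3.3],[0,0,0,0,0,0,3.3]]]' 30 >/dev/null;python3 go.py 589.8 182.8 100
```

```text
clk 32.65 pos [594.63 139.93 130.71] F [ 0.5 -0.3  0.1] M [-0.001  0.018  0.005] tool cm [ 3.07  4.05 -1.49] Fz tool [-0.1 -0.2  0.6] Mt [-0.    0.02 -0.01] open 36.4 tilt [ 4.0e-04 -1.4e-03 -1.0e+00] yaw 76.24
```

```bash
python3 -m pendant '[[[0,0,0,0,1.5,-0.6,3.3],[0,0,0,0,1.5,-0.5,3.3],[0,0,0,0.5,0.8,-0.3,3.3],[0,0,0,1,0.2,-0.1,3.3],[0,0,0,1,0,0,3.3],[0,0,0,0.4,0,0,3.3],[0,0,0,0,0,0,3.3],[0,0,0,0,0,0,3.3]]]' 30 >/dev/null;python3 go.py 589.8 182.8 90
```

```text
clk 33.3167 pos [589.02 182.55 100.68] F [ 0.6 -0.4  0.2] M [-0.003 -0.063 -0.064] tool cm [1.07 0.04 0.07] Fz tool [-0.2 -0.2  0.7] Mt [ 0.06 -0.06  0.01] open 36.6 tilt [-0.0012 -0.0013 -1.    ] yaw 76.24
```

```bash
python3 -m pendant '[[[0,0,0,0.5,0,0.03,3.3],[0,0,0,0.5,0,0,3.3],[0,0,0,0.3,0,0,3.3],[0,0,0,0,0,0,3.3],[0,0,0,0,0,0,3.3]]]' 30 >/dev/null;python3 go.py 589.8 182.8 84
```

```text
clk 33.7333 pos [589.29 183.98  88.2 ] F [ 0.5 -0.5 -1.2] M [-0.028  0.025  0.014] tool cm [ 0.42 -0.1   0.08] Fz tool [ 1.2 -0.4  0.6] Mt [-0.01  0.02 -0.03] open 36.5 tilt [-4.e-04 -1.e-04 -1.e+00] yaw 76.32
```

```bash
python3 -m pendant '[[[0,0,0,0.2,-0.11,0.06,3.3],[0,0,0,0,0,0,3.3],[0,0,0,0,0,0,3.3]]]' 30 >/dev/null;python3 go.py 589.8 182.8 84; for i in 1 2 3; do python3 -m pendant '[[[0,0,0,0.15,0,0,3.3],[0,0,0,0,0,0,3.3]]]' 30 >/dev/null;python3 go.py 589.8 182.8 84; done
```

```text
clk 33.9833 pos [589.82 182.69  86.47] F [-0.9  0.1 -0.3] M [-0.008  0.01  -0.004] tool cm [ 0.25  0.01 -0.  ] Fz tool [ 0.3 -0.1 -0.9] Mt [ 0.    0.01 -0.01] open 36.6 tilt [ 1.e-04 -0.e+00 -1.e+00] yaw 76.31
clk 34.15 pos [589.67 182.83  84.78] F [-0.3  0.1 -0.8] M [-0.023 -0.006  0.011] tool cm [ 0.08 -0.    0.01] Fz tool [ 0.8  0.  -0.4] Mt [-0.01 -0.01 -0.02] open 36.7 tilt [-2.e-04  1.e-04 -1.e+00] yaw 76.32
clk 34.3167 pos [589.6  182.83  83.19] F [-0.1  0.2 -0.8] M [0.034 0.017 0.024] tool cm [-0.08  0.    0.02] Fz tool [ 0.8  0.1 -0.1] Mt [-0.02  0.02  0.03] open 36.2 tilt [-3.e-04 -0.e+00 -1.e+00] yaw 76.33
clk 34.4833 pos [589.63 182.75  81.65] F [-1.  -0.8  0. ] M [-0.004 -0.042 -0.043] tool cm [-0.24  0.01  0.02] Fz tool [-0.  -1.1 -0.8] Mt [ 0.04 -0.04  0.01] open 36.5 tilt [-3.e-04 -1.e-04 -1.e+00] yaw 76.32
```

Underside now about 101.3 mm, no load; continuing.

```bash
for i in 1 2 3 4 5; do python3 -m pendant '[[[0,0,0,0.15,0,0,3.3],[0,0,0,0,0,0,3.3]]]' 30 >/dev/null;python3 go.py 589.8 182.8 66.4; done
```

```text
clk 34.65 pos [589.64 182.83  80.16] F [-0.1  0.9  0.1] M [-0.012  0.029 -0.034] tool cm [1.38 0.   0.02] Fz tool [-0.1  0.9 -0.3] Mt [ 0.03  0.03 -0.02] open 36.3 tilt [-3.e-04  0.e+00 -1.e+00] yaw 76.32
clk 34.8167 pos [589.63 183.17  78.7 ] F [-0.   0.7 -0.7] M [ 0.099 -0.026  0.027] tool cm [ 1.23 -0.03  0.03] Fz tool [ 0.7  0.6 -0.2] Mt [-0.03 -0.    0.1 ] open 36.4 tilt [-2.e-04  4.e-04 -1.e+00] yaw 76.33
clk 34.9833 pos [589.67 183.14  77.22] F [ 0.6  0.8 -0.2] M [0.197 0.004 0.052] tool cm [ 1.08 -0.03  0.02] Fz tool [0.2 0.9 0.4] Mt [-0.05  0.05  0.19] open 36.3 tilt [-1.e-04  4.e-04 -1.e+00] yaw 76.33
clk 35.15 pos [589.66 183.19  75.73] F [ 0.2  0.8 -0.9] M [ 0.298  0.043 -0.   ] tool cm [ 0.93 -0.03  0.02] Fz tool [ 0.9  0.8 -0. ] Mt [0.   0.11 0.28] open 36.5 tilt [-1.e-04  5.e-04 -1.e+00] yaw 76.34
clk 35.3167 pos [589.71 183.17  74.26] F [-0.3  1.1 -1.2] M [ 0.363  0.009 -0.03 ] tool cm [ 0.79 -0.03  0.02] Fz tool [ 1.2  1.  -0.6] Mt [0.03 0.09 0.35] open 36.6 tilt [-0.e+00  5.e-04 -1.e+00] yaw 76.34
```

```bash
for i in 1 2 3 4 5; do python3 -m pendant '[[[0,0,0,0.14,0,0,3.3],[0,0,0,0,0,0,3.3]]]' 30 >/dev/null;python3 go.py 589.8 182.8 66.4; done
```

```text
clk 35.4833 pos [589.66 183.12  72.86] F [-0.2  1.6  0.5] M [ 0.358  0.11  -0.028] tool cm [ 0.65 -0.03  0.02] Fz tool [-0.5  1.6 -0.6] Mt [0.03 0.19 0.32] open 36.8 tilt [-1.e-04  4.e-04 -1.e+00] yaw 76.33
clk 35.65 pos [589.74 183.17  71.49] F [-0.7  2.5  0. ] M [0.41  0.123 0.01 ] tool cm [ 0.51 -0.03  0.01] Fz tool [-0.   2.3 -1.3] Mt [-0.01  0.22  0.37] open 36.6 tilt [ 0.e+00  5.e-04 -1.e+00] yaw 76.33
clk 35.8167 pos [589.74 183.14  70.06] F [-0.1  1.8  0.8] M [ 0.52   0.107 -0.016] tool cm [ 0.37 -0.03  0.01] Fz tool [-0.8  1.7 -0.5] Mt [0.02 0.23 0.48] open 36.3 tilt [ 0.e+00  5.e-04 -1.e+00] yaw 76.33
clk 35.9833 pos [589.69 183.16  68.66] F [-0.2  2.7  0.2] M [ 0.523  0.12  -0.033] tool cm [ 0.23 -0.03  0.02] Fz tool [-0.2  2.5 -0.8] Mt [0.03 0.24 0.48] open 36.7 tilt [-1.e-04  4.e-04 -1.e+00] yaw 76.33
clk 36.15 pos [589.73 183.15  67.28] F [-1.4  3.6 -0.1] M [0.698 0.153 0.025] tool cm [ 0.09 -0.03  0.02] Fz tool [ 0.1  3.1 -2.2] Mt [-0.02  0.31  0.64] open 36.4 tilt [ 0.e+00  5.e-04 -1.e+00] yaw 76.33
```

```bash
for i in 1 2 3; do python3 -m pendant '[[[0,0,0,0.1,0,0,3.3],[0,0,0,0,0,0,3.3]]]' 30 >/dev/null;python3 go.py 589.8 182.8 66.4; done
```

```text
clk 36.3167 pos [589.73 183.12  66.32] F [-0.2  3.   0.9] M [0.712 0.156 0.054] tool cm [-0.01 -0.03  0.01] Fz tool [-0.9  2.8 -0.9] Mt [-0.05  0.32  0.65] open 36.4 tilt [ 0.e+00  5.e-04 -1.e+00] yaw 76.33
clk 36.4833 pos [589.78 183.16  65.74] F [-1.1  3.2  4.7] M [0.625 0.292 0.021] tool cm [-0.07 -0.03  0.01] Fz tool [-4.7  2.9 -1.9] Mt [-0.02  0.43  0.54] open 36.3 tilt [ 2.e-04  5.e-04 -1.e+00] yaw 76.33
clk 36.65 pos [589.85 183.15  65.66] F [-2.2  2.6 10.8] M [0.494 0.722 0.019] tool cm [-0.07 -0.04  0.  ] Fz tool [-10.8   2.   -2.8] Mt [-0.02  0.82  0.31] open 36.5 tilt [ 6.e-04  4.e-04 -1.e+00] yaw 76.33
```

```bash
python3 -m pendant '[[[0,0,0,0.1,0,0,3.3],[0,0,0,0,0,0,3.3]]]' 30 >/dev/null;python3 go.py 589.8 182.8 66.4; python3 -m pendant '[[[0,0,0,-0.1,0,0,3.3],[0,0,0,0,0,0,3.8],[0,0,0,0,0,0,4.4],[0,0,0,0,0,0,5],[0,0,0,0,0,0,5]]]' 30 >/dev/null;python3 go.py 589.8 182.8 66; python3 -m pendant '[[[0,0,0,-1,0,0,5.2],[0,0,0,-2,0,0,5.2],[0,0,0,-3,0,0,5.2],[0,0,0,-2,-1,0,5.2],[0,0,0,-1,-3,0.2,5.2],[0,0,0,0,-3.9,0.4,5.2],[0,0,0,0,-4,0.4,5.2],[0,0,0,0,-4,0.4,5.2],[0,0,0,0,-3,0.2,5.2],[0,0,0,0,-1,0,5.2]]]' >/dev/null;python3 go.py 622.3 -255 10
python3 - <<'E'
from h import *
T=[]
for n in("side","top"):
    im=eyes.snapshot(n)[:,:,::-1];cv2.imwrite(f"pics/{n}9.png",im);u,v=map(int,proj(n,(.588,.183,.085)));T.append(np.clip(1.6*cv2.resize(im[v-30:v+30,u-30:u+30],(400,400),interpolation=cv2.INTER_CUBIC).astype(float),0,255).astype(np.uint8))
cv2.imwrite("pics/w10.png",np.hstack(T))
E
```

```text
clk 36.8167 pos [589.92 183.16  65.55] F [-4.4  2.1 16.8] M [ 0.417  1.095 -0.003] tool cm [-0.08 -0.04 -0.  ] Fz tool [-16.8   1.   -4.8] Mt [0.   1.16 0.15] open 36.7 tilt [ 1.e-03  4.e-04 -1.e+00] yaw 76.32
clk 37.2333 pos [589.78 181.18  63.91] F [-0.4 -0.3  0.7] M [-0.006 -0.042 -0.013] tool cm [-0.21  0.16 -0.04] Fz tool [-0.7 -0.3 -0.3] Mt [ 0.01 -0.04  0.  ] open 49.7 tilt [-6.0e-04 -1.9e-03 -1.0e+00] yaw 76.25
clk 38.0667 pos [556.87 -22.17 154.75] F [ 0.2 -0.7  0.6] M [-0.063  0.017 -0.016] tool cm [ 14.59 -20.89  12.05] Fz tool [-0.6 -0.6  0.4] Mt [ 0.02  0.   -0.07] open 51.9 tilt [-0.0015 -0.0052 -1.    ] yaw 75.83
```

View pics/w10.png

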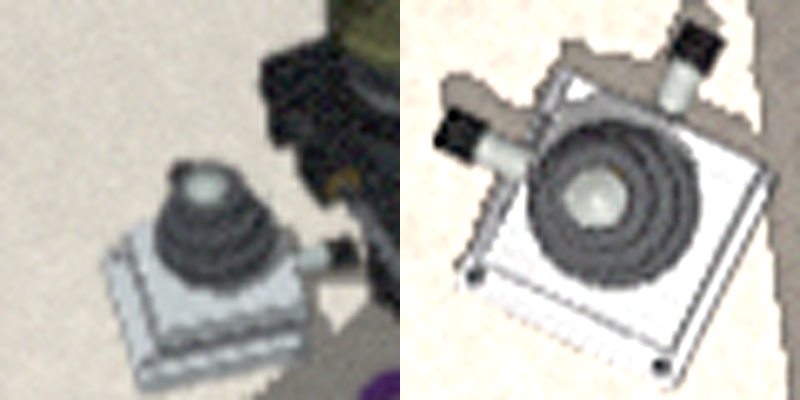

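View pics/top9.png

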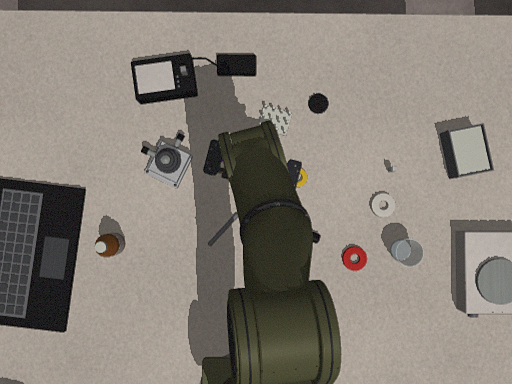

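Run:
```python
from h import *
a=cv2.imread("pics/side0.png")[:,:,::-1];b=cv2.imread("pics/side9.png")
cv2.imwrite("pics/cmp.png",np.hstack([a[120:340,180:360],b[120:340,180:360][:,:,::1]])[:,:,:])
s=r.get_state();print(s['clock'],np.abs(s['qd']).max())
```

```text
38.1667 0.06478329145957636
```

View pics/cmp.png

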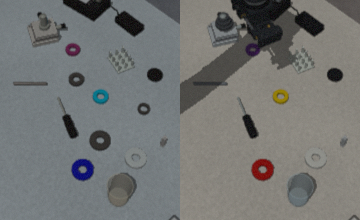

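```bash
python3 -m pendant '[[[0,0,0,0,0,0,5.2],[0,0,0,0,0,0,5.2],[0,0,0,0,0,0,5.2]]]'; python3 -c "
from plant import r
print(r.finish_job())"
```

```text
clock: 38.42
tool_pos: [0.5587, -0.0115, 0.1545]
eef_rot: [0.083, 0.702, -0.082, 0.702]
contact_force: [-0.8, -0.3, -0.3]
opening: 0.589
the job is handed in; nothing more can be done
None
```

All three dark rings are on the arbor, widest at the bottom, then the middle one, narrowest on top. I let each one go and handed the job in at 38.4 s, with the arm well clear of everything.

**Seating:** Each ring was lowered in small steps until the force rose sharply at its expected home height:

| Ring | Underside when home (expected) | Final push |
|---|---|---|
| Wide | 57.7 mm (58) | 15 N |
| Middle | 71.5 mm (72) | 18 N |
| Narrow | 85.2 mm (86) | 17 N |

The last pictures from both cameras show three flat, concentric steps with the arbor's end standing out on top. Everything I could see in them besides the rings was where it started. The gripper hid part of that view, mainly around the purple and yellow rings.

**What disagreed or went wrong:**
- **Finger tips:** They sit about 20 mm behind the reported TCP when open. My first closings therefore passed above the wide ring without gripping it. Feeling for the right height gave one 29 N push, probably on the table, judging by the height where it stopped.
- **Arbor position:** My camera estimate was about 3 mm out. The wide ring touched the arbor's end off-centre at about 9 N and slid on without being forced, and I corrected the position for the other two.
- **Key drag:** I read only about 0 to 4 N, at the low end of the 2 to 12 N stated.

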